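# Clamp the orange battery pack in the charger

## Robot

A 6-joint arm with a two-finger parallel gripper is mounted at the origin on the work surface. World frame = base frame: x ahead of the robot, y to its left, z up, the work surface at z = 0. Lengths are in mm, angles in rad, forces in N, time in s.
With the tool pointing down it reaches from about 350 to 875 mm from the base axis. Payload 4.2 kg.
Tool frame: the origin (TCP) lies on the mounting face of the last link; the fingertips stand 173 mm ahead of it and the grasp point (between the pads) lies 155 mm ahead of it; z points along the fingers, y is the direction in which the jaws open and shut (so a half turn about z gives the same grasp; the last joint's range is limited). The gripper opens to 85 mm and grips with 20 to 120 N. Pads are 22 mm wide; open, the fingers measure 114 mm over their backs; the gripper's body (76 mm by 85 mm) begins 54 mm behind the grasp point. The pads swing forward as they close: fully open they stand 13 mm farther back than shut.
Start: joints at [1.398, 0.385, 0.008, 0, -1.194, -0.259], TCP at [261.533, 567.627, 404.712] pointing down, gripper open.
Joint ranges: [-3.14, 3.14], [-1.21, 2.06], [-1.07, 1.41], [-3.16, 2.05], [-2.99, -0.16], [-3.1, 3.1]. Speed limits (rad/s): [2.79, 2.79, 3.14, 3.14, 3.14, 3.14].

## Interface

Orientations are given as a unit quaternion [x, y, z, w].
In Python, from bench import arm gives the robot as it stands. The module is installed in compiled form; this text tells all that it offers.
- The arm moves only by the tool play_rows, never from a script. Its argument "moves" is a list of rows, each a list of 3 entries, a list of its own where there are three numbers: the shift along the world's x, y, z in units of 30 cm (1.0 is 30 cm), then the turn about the world's z in units of 30 degrees (1.0 is 30 degrees), then the gripper's target within -1 to 1 (shut at 1, half-way at 0, fully open at -1). In form: [[[x, y, z], turn, jaw], ...]. A call has 1 to 12 rows; each row is the pose to reach, as a shift and turn from the pose measured when the call began; what a row does not reach only later rows make up. A row lasts 1/8 s, in which the tool goes at most 62.5 mm and 10.7 degrees, less where a joint would pass 70% of its speed; a pose out of reach is approached as far as the arm can. A call with a number of a shift or a turn outside -1 to 1 is refused whole. A call with a gripper value outside its range is refused whole. The fingers move at their own pace and stop on an object; the grip force is fixed at half the most. Time passes only in rows, so rows that repeat a pose let the fingers close. It gives the time, the measured TCP pose, the force and the opening at its end, in the units of the state.
- arm.read_state(): the state, without advancing time (a new reading comes with each control period).
- arm.get_image(name): name is "scene" or "top" or "wrist"; returns a dict with "pixels" (384x512x3 uint8, red, green, blue), "vfov" (degrees; the focal length in pixels is half the picture's height over the tangent of half this angle, whatever the lens; pixels are square), "cx", "cy" (the principal point, pixels), "xyz" and "rotation" of the camera in the world. Camera axes: x right, y up, looking along -z (the intrinsics and any distortion apply to the point x, -y, -z); pixel columns grow to the right and rows downward; lengths in mm; the calibration is good to about 2 mm. The wrist camera is an equidistant fisheye: a pixel r from the principal point sees the ray r / f radians off the axis. A picture is of the moment at which its call begins. There is no depth.
- arm.job_done(): hands the job in, once; it reports no verdict.
Trained networks look in a picture, given as the dict that the camera call returned (one of the last four; its "shot" number tells which), for a name from the list of things; names that differ only in an ending like _2 or _b are one class to them, and where a whole thing is asked for, a point or a joint stands for the part that bears it (a point fixed in the world has none). Each returns a list of dicts, best first, with "conf" (0 to 1); they miss things now and then, are a little off and sometimes report something else, mostly with a low value. They report only what shows in the picture. A call takes as long as a camera call. They do not tell look-alikes from the thing itself.
- arm.look_for(name, picture): "centre" ([x, y, z] in mm, in world coordinates, good to about 4 mm: the middle of the surface that is visible of it).
The state is a dict: "clock": time; "joints": joint angles; "joint_vel": joint speeds; "joint_efforts": joint torques, N m; "position": TCP position; "ee_rot": TCP orientation; "contact_force": force on the tool from outside, world axes, zero at the start; "wrist_torque": the same for the moment, N m; "gripper_width": finger opening in mm.
Only numpy, scipy, OpenCV 4.12 (cv2) and the standard library are available. Lean on these libraries where they do the work, as an engineer would, in place of code of your own. Each camera call takes 0.05 s, during which the arm holds its last target.

## Task

Take the orange battery pack out of the rack and stand it in the charger bay with its brass contacts facing the spring contact plate, and let it go. Then swing the cam lever just far enough to clamp the pack, so that the gauge needle rests in the green band, never letting the needle reach the red, and let go of the lever. Leave everything else where it is.

Things in the scene. Friction and masses are not known exactly. Their poses are not given: they have to be found in the camera images.
- orange_pack_mid (a point): Centre (45 mm up) of the orange battery pack: upright box 66 (its x) x 44 (y) x 90 mm, 0.35-0.55 kg, two brass contact strips on its -x face. Starts in one of the rack's three bays on an 8 mm base; dividers as high as the pack stand 3 mm from its y faces, so it can only be gripped by its x faces (66 mm). In the charger only its y faces (44 mm) are free: stand it down in the open and take it again.
- pack_contacts (a point): Middle of the contact face (-x face) of the orange pack, 33 mm from its centre, 42 mm above its underside. Axes as the pack's. Brass strips.
- orange_pack: The orange pack itself; origin at the centre of its underside, axes as described for its centre.
- rest_spot (a point): Centre of a thin black rubber mat, 110 x 110 mm, flat on the shelf surface (height 0), kept clear: a free spot to stand the pack down.
- bay (a point): On the charger's 8 mm thick bed: where the centre of the pack's underside belongs. Axes are the charger's: +y to the contact plate, -y to the cam; the pack's own x axis must point along charger -y. Guide rails 14 mm high leave the pack 3 mm play a side along x. Centred here the pack is 4 mm clear of the fully open cam and 2-7 mm clear of the plate.
- charger: The steel charger, fixed; origin on the shelf surface 8 mm below the bay point, same axes. On its +x side stands a steel housing 95 mm high, its face 105 mm from the bay, with a black control knob (64 mm across) reaching to 78 mm from the bay in x, 85 mm from it in +y. The knob plays no part.
- plate_face (a point): Front face centre of the spring contact plate at rest (36 mm wide, 72 high, looks to charger -y). Fixed on the backstop, does not move with the plate. Its distance from the bay varies (35-40 mm), and with it the cam angle needed. Plate travel 8 mm, spring about 2 N/mm. The backstop block behind is 76 x 70 mm, top 100 mm above the shelf surface, level with the pack's top, and carries the gauge.
- gauge_needle (a joint): Needle of the round white gauge on top of the backstop, rad: 0 at rest (pointing along charger -x), grows as the contact plate is pressed, clockwise seen from above, 0.3 rad per mm of plate travel. Green band 0.75 to 1.20, white between, red from 1.50.
- cam_lever (a joint): Angle of the cam lever (upright axis), rad, 0 to 2.6. 0: open, lever along charger -x; grows counter-clockwise from above (towards charger -y, then +x). Its brass eccentric (radius 30 mm, 10 mm off centre) pushes the pack to the plate by 10 mm x (1 - cos angle). Starts at 0.05-0.40; needle is green somewhere in 1.4-2.1. Stiff hinge (3 to 8 N at the grip), stays where left, also under load.
- cam_axis (a point): Point on the upright axis of the cam lever, 57 mm from the bay along charger -y, at the height of the middle of the lever's grip (85 mm above the shelf surface). Axes as the charger's.
- lever_grip (a point): Centre of the lever's upright black bakelite grip: a round post 26 mm in diameter, 50 mm high (from 60 to 110 mm above the shelf surface), 105 mm from the cam axis. The steel lever arm runs below it (top 60 mm above the shelf surface). Can be pinched from above or pushed.
- grey_pack_mid (a point): Centre of the grey battery pack in the rack, same size as the orange one. Leave alone.
- blue_pack_mid (a point): Centre of the blue battery pack in the rack, same size as the orange one. Leave alone.
- tag_mid (a point): Centre of the brass tally tag lying on the shelf, 80 x 40 x 5 mm. Leave alone.
- clip_mid (a point): Middle of the aluminium lamp clip on the shelf, 85 x 26 x 28 mm. Leave alone.
- lens_mid (a point): Middle of the frosted lens lying on the shelf, 90 mm in diameter, 19 mm high. Leave alone.
- lamp_mid (a point): Middle of the black lamp head standing on the shelf, 92 mm in diameter, 65 mm high. Leave alone.
Mind the look-alikes: they are no part of the job. Several things have the shape of the orange_pack; the one meant has the colours described above.

How it is judged:
By the outcome, as a careful person would: the job done as asked, in the order asked, and still so for the second after the job is handed in, with the robot touching nothing.
It also fails if it takes over 72 s, if anything falls off the work surface, if the arm or the gripper's body presses on something with over 40 N, if the wrist force passes 120 N, or if a joint passes its speed limit or range.

## Working session

There is one attempt and no reset: what is moved stays moved. The work goes in short steps, Python scripts to look and compute and a tool call to move; the robot and the scene stay as the last step left them, time stands still between calls to the robot, and variables do not carry over. Pictures are saved under pics/ and viewed, and the job is handed in when it is done.

Besides the shell and the picture viewer there is one more tool, called by a JSON object that holds its "fn" and its "kwargs", one argument or row to a line. play_rows: Moves the arm, as the interface text tells. Shifts and turns lie within -1 to 1; 1 stands for 30 cm of shift or 30 degrees of turn. Its arguments: {"type":"object","properties":{"moves":{"type":"array"}},"required":["moves"]}

```bash
mkdir -p pics; ls; cat > h.py <<'E'
import numpy as np, cv2, json
from bench import arm
def save(im,n): cv2.imwrite('pics/%s.png'%n, cv2.cvtColor(im['pixels'],cv2.COLOR_RGB2BGR))
def f_of(im): return im['pixels'].shape[0]/2/np.tan(np.radians(im['vfov'])/2)
def R_of(im): 
    R=np.array(im['rotation'],float)
    if R.size==4:
        from scipy.spatial.transform import Rotation as r; R=r.from_quat(R).as_matrix()
    return R.reshape(3,3)
def proj(im,p,fish=False):
    c=R_of(im).T@(np.array(p,float)-np.array(im['xyz'])); x,y,z=c[0],-c[1],-c[2]; f=f_of(im)
    if fish:
        r=np.hypot(x,y); th=np.arctan2(r,z); return np.array([im['cx']+f*th*x/r, im['cy']+f*th*y/r])
    return np.array([im['cx']+f*x/z, im['cy']+f*y/z])
def unproj(im,u,v,h,fish=False):
    f=f_of(im); a=(u-im['cx'])/f; b=(v-im['cy'])/f
    if fish:
        r=np.hypot(a,b); d=np.array([np.sin(r)*a/r, -np.sin(r)*b/r, -np.cos(r)])
    else: d=np.array([a,-b,-1.])
    d=R_of(im)@d; o=np.array(im['xyz']); return o+d*(h-o[2])/d[2]
E
python3 - <<'E'
from h import *
print(arm.read_state())
for n in ['scene','top','wrist']:
    im=arm.get_image(n); save(im,n+'0'); print(n,{k:v for k,v in im.items() if k!='pixels'})
    for o in ['orange_pack_mid','pack_contacts','rest_spot','bay','charger','plate_face','cam_axis','lever_grip','grey_pack_mid','blue_pack_mid','cam_lever','lamp_mid','lens_mid','clip_mid','tag_mid']:
        try: print(o,[(np.round(d['centre'],0).tolist(),round(d['conf'],2)) for d in arm.look_for(o,im)])
        except Exception as e: print(o,e)
E
```

```text
pics
{'clock': 0.0, 'joints': array([ 1.39762714e+00,  3.85554348e-01,  6.67812116e-03, -5.06464174e-04,
       -1.19400715e+00, -2.58580628e-01]), 'joint_vel': array([-0.00079643,  0.00028021,  0.00109826, -0.00028828, -0.00045557,
       -0.00021098]), 'joint_efforts': array([ 4.20751621e-05, -3.92288160e+01,  1.88397771e+01,  4.18619111e+00,
       -4.60400741e-03, -8.42359015e-06]), 'position': array([261.43148987, 567.4820261 , 403.64187759]), 'ee_rot': array([ 9.76768788e-01, -2.14293236e-01, -1.90605116e-04,  1.05262315e-03]), 'contact_force': array([-0.28635773, -0.50585865, -0.00255192]), 'wrist_torque': array([-0.03504979, -0.01746228,  0.04338428]), 'gripper_width': 85.19321583367882}
scene {'vfov': 44.31387088212976, 'cx': 251.63657917171025, 'cy': 188.36880321940626, 'xyz': array([1593.02120841, -435.29690529,  873.03862044]), 'rotation': array([0.39114426, 0.25159437, 0.47532177, 0.7468438 ]), 'shot': 1}
orange_pack_mid [([567.0, 297.0, 80.0], 0.92), ([418.0, 338.0, 71.0], 0.89)]
pack_contacts [([417.0, 342.0, 73.0], 0.91), ([567.0, 300.0, 80.0], 0.7), ([726.0, -217.0, 
[... 1639 characters left out ...]
amp_mid [([721.0, 330.0, 62.0], 0.84), ([660.0, -196.0, 74.0], 0.38)]
lens_mid [([384.0, 216.0, 11.0], 0.58)]
clip_mid [([719.0, 102.0, 27.0], 0.66)]
tag_mid [([392.0, -225.0, 8.0], 0.83)]
wrist {'vfov': 65.70646984690485, 'cx': 254.27384676153628, 'cy': 192.36449665891573, 'xyz': array([333.81224758, 534.79592051, 373.59227778]), 'rotation': array([ 0.085375  , -0.13272842,  0.83149009, -0.53265233]), 'shot': 3}
orange_pack_mid [([379.0, 363.0, 42.0], 0.92)]
pack_contacts [([383.0, 365.0, 43.0], 0.9)]
rest_spot []
bay []
charger []
plate_face []
cam_axis []
lever_grip []
grey_pack_mid []
blue_pack_mid []
cam_lever []
lamp_mid []
lens_mid [([359.0, 234.0, 10.0], 0.71)]
clip_mid []
tag_mid []
```

View pics/scene0.png

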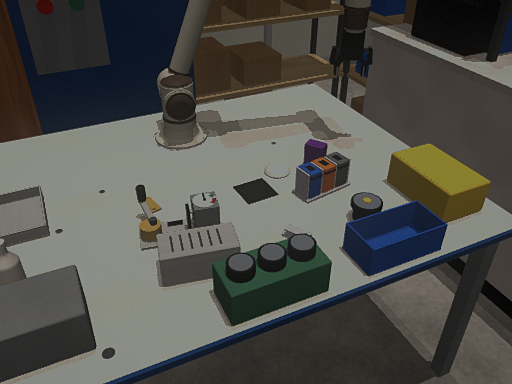

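View pics/top0.png

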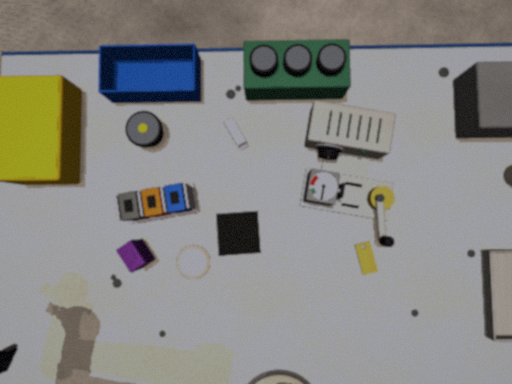

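View pics/wrist0.png

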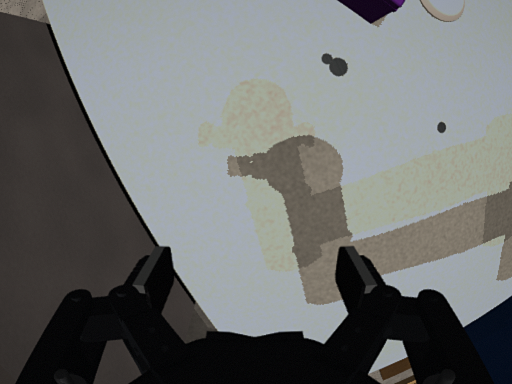

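The scene view shows a rack with blue (309,180), orange (323,172) and grey (339,165) packs. A purple box (315,150), which is none of the packs, stands near it. The charger is at about (190,215). In the top view the rack packs are blue (177,197), orange (150,202) and grey (127,206), the purple box is at (135,255), the mat at (238,233), the gauge at (323,187), the cam at (381,197) and the lever grip at (387,241). Next I'll take close crops.

```bash
python3 - <<'E'
import cv2
t=cv2.imread('pics/top0.png'); s=cv2.imread('pics/scene0.png')
a=cv2.resize(t[170:280,100:280],None,fx=4,fy=4,interpolation=cv2.INTER_CUBIC); cv2.imwrite('pics/c1.png',a)
a=cv2.resize(t[140:260,290:410],None,fx=5,fy=5,interpolation=cv2.INTER_CUBIC)[:600]; cv2.imwrite('pics/c2.png',a)
a=cv2.resize(s[130:210,270:370],None,fx=7,fy=7,interpolation=cv2.INTER_CUBIC); cv2.imwrite('pics/c3.png',a)
a=cv2.resize(s[175:285,120:250],None,fx=5,fy=5,interpolation=cv2.INTER_CUBIC); cv2.imwrite('pics/c4.png',a)
E
```

```text
(no output)
```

View pics/c1.png

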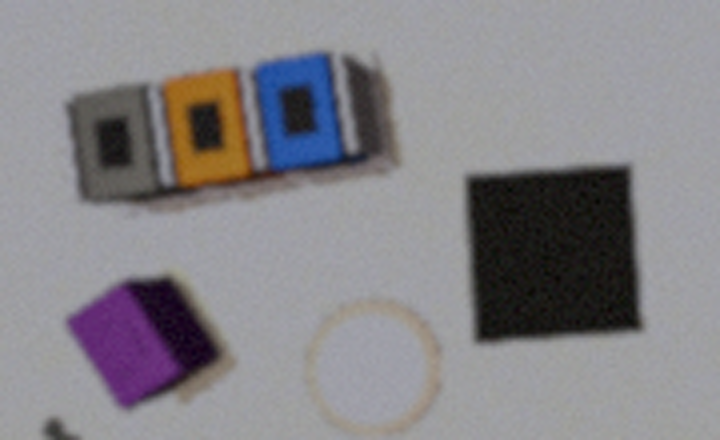

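View pics/c2.png

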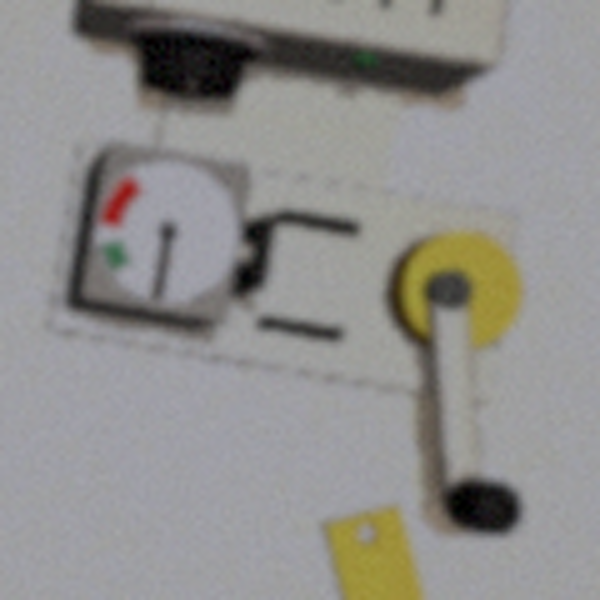

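View pics/c3.png

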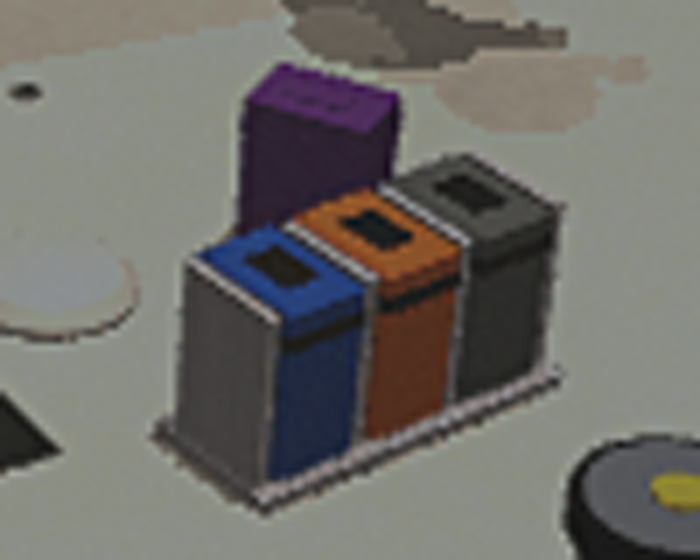

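View pics/c4.png

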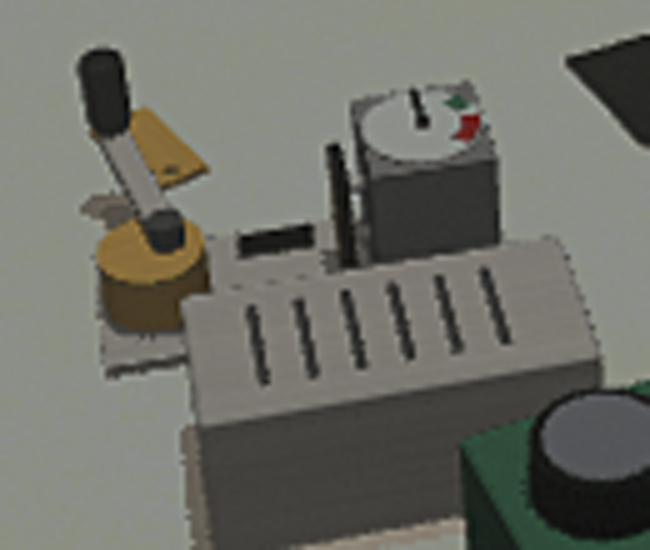

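```bash
python3 - <<'E'
from h import *
im=arm.get_image('top')
def q(c,pts,h):
    ox,oy,s={'c1':(100,170,4),'c2':(290,140,5)}[c]
    return np.array([unproj(im,(x+.5)/s+ox-.5,(y+.5)/s+oy-.5,h)[:2] for x,y in pts])
o=q('c1',[(165,78),(240,68),(252,180),(176,188)],98); print('orange',o.round(1).tolist(),o.mean(0))
def ang(a,b): d=b-a; return np.degrees(np.arctan2(d[1],d[0]))
print('yaw x', ang((o[2]+o[3])/2,(o[0]+o[1])/2), 'y', ang((o[1]+o[2])/2,(o[0]+o[3])/2)-90)
m=q('c1',[(470,178),(630,167),(640,327),(478,340)],0); print('mat',m.mean(0), ang(m[3],m[0]),ang(m[2],m[1]))
b=q('c2',[(78,150),(520,212),(490,400),(50,325)],8); print('bed',b.round(0).tolist(), ang(b[1],b[0])-90,ang(b[2],b[3])-90)
r=q('c2',[(280,217),(357,229),(262,322),(342,334)],22); print('rails',r.round(0).tolist(),r.mean(0),ang(r[1],r[0])-90,ang(r[3],r[2])-90)
print('camaxis(h60-85)',q('c2',[(450,288)],70), 'grip', q('c2',[(485,505)],105))
print('plate top corners', q('c2',[(250,225),(240,290)],80), 'gauge',q('c2',[(168,230)],102))
E
```

```text
orange [[566.7, 325.7], [572.2, 280.6], [505.2, 272.8], [500.8, 318.3]] [536.24093234 299.35983075]
yaw x 6.50648174851165 y 6.2362152697754425
mat [457.5284221   99.79946396] 2.7561735557271807 3.09911873616053
bed [[621.0, -77.0], [586.0, -306.0], [489.0, -288.0], [530.0, -61.0]] -8.704765672466024 -10.248683623432598
rails [[584.0, -179.0], [577.0, -218.0], [530.0, -169.0], [523.0, -209.0]] [ 553.28121848 -193.71633446] -9.555453980018143 -9.131179158418874
camaxis(h60-85) [[ 543.33602217 -250.6804886 ]] grip [[ 439.97007415 -253.55840513]]
plate top corners [[ 574.26263479 -152.35905382]
 [ 542.78391151 -146.82935711]] gauge [[ 570.27798269 -109.4348456 ]]
```

Candidates for "orange pack" in the top view are orange (150,202), blue (177,197), grey (127,206) and the purple box (135,255). The close crop confirms the orange one in the middle bay. I'll move above it.

{"fn": "play_rows", "kwargs": {
  "moves": [
    [[0.2,-0.2,0],-0.33,-1],
    [[0.4,-0.4,0],-0.67,-1],
    [[0.6,-0.6,-0.05],-1,-1],
    [[0.8,-0.8,-0.1],-1,-1],
    [[0.917,-0.893,-0.1],-1,-1],
    [[0.917,-0.893,-0.1],-1,-1],
    [[0.917,-0.893,-0.1],-1,-1]
  ]
}}

```text
clock: 3.32
position: [538.8, 296.9, 373.9]
ee_rot: [0.887, -0.462, -0.0, 0.001]
contact_force: [-0.6, -0.2, -0.3]
gripper_width: 85.5
```

{"fn": "play_rows", "kwargs": {
  "moves": [
    [[0,0,0],-0.33,-1],
    [[0,0,0],-0.67,-1],
    [[0,0,0],-0.96,-1],
    [[0,0,0],-0.96,-1],
    [[0,0,0],-0.96,-1]
  ]
}}

```text
clock: 3.95
position: [538.5, 297.3, 374.0]
ee_rot: [0.745, -0.667, -0.0, 0.001]
contact_force: [-0.7, -0.4, 0.1]
gripper_width: 85.5
```

```bash
cat >> h.py <<'E'
from scipy.spatial.transform import Rotation as Ro
def st():
    s=arm.read_state(); R=Ro.from_quat(s['ee_rot']).as_matrix(); y=R[:,1]
    print('t%.2f pos %s jaw %.1f tilt %.2f F %s w %.1f j6 %.2f'%(s['clock'],np.round(s['position'],1),np.degrees(np.arctan2(y[1],y[0])),np.degrees(np.arccos(-R[2,2])),np.round(s['contact_force'],1),s['gripper_width'],s['joints'][5])); return s
E
python3 - <<'E'
from h import *
st(); im=arm.get_image('wrist'); save(im,'w1')
for o in ['orange_pack_mid','pack_contacts']: print(o,[(np.round(d['centre'],0).tolist(),round(d['conf'],2)) for d in arm.look_for(o,im)])
np.save('w1.npy',im,allow_pickle=True)
for p in [(566.7,325.7,98),(572.2,280.6,98),(505.2,272.8,98),(500.8,318.3,98)]: print(proj(im,p,True))
E
```

```text
t3.95 pos [538.5 297.3 374. ] jaw -173.7 tilt 0.07 F [-0.7 -0.4  0.1] w 85.5 j6 -0.66
orange_pack_mid [([539.0, 304.0, 99.0], 0.72), ([411.0, 339.0, 74.0], 0.59)]
pack_contacts [([416.0, 341.0, 75.0], 0.78), ([536.0, 296.0, 101.0], 0.59), ([544.0, 246.0, 100.0], 0.59), ([393.0, 221.0, 9.0], 0.26)]
[218.74014476 218.10856338]
[216.20946886 168.80921148]
[295.44339487 168.45127717]
[292.50464876 218.01654585]
```

View pics/w1.png

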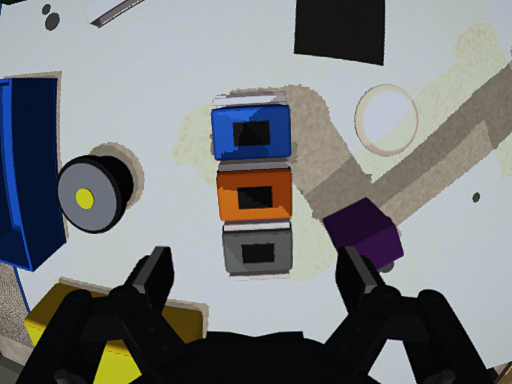

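The wrist view shows the orange pack top with corners near (218,170), (291,168), (292,219) and (220,221), close to the projections from the top view. I'll refine with segmentation.

```bash
python3 - <<'E'
from h import *
im=np.load('w1.npy',allow_pickle=True).item()
hsv=cv2.cvtColor(im['pixels'],cv2.COLOR_RGB2HSV)
m=cv2.inRange(hsv,(5,150,100),(20,255,255)); m[:, :200]=0; m[260:]=0
m=cv2.morphologyEx(m,cv2.MORPH_CLOSE,np.ones((25,25)))
n,l,s,c=cv2.connectedComponentsWithStats(m); i=1+np.argmax(s[1:,4]); print(s[i])
cn=max(cv2.findContours((l==i).astype(np.uint8),cv2.RETR_EXTERNAL,cv2.CHAIN_APPROX_NONE)[0],key=cv2.contourArea)
w=np.array([unproj(im,*p[0],98,True)[:2] for p in cn]); r=cv2.minAreaRect(w.astype(np.float32)); print(r, w.mean(0))
a=im['pixels'][150:300,190:340]; cv2.imwrite('pics/w1c.png',cv2.cvtColor(cv2.resize(a,None,fx=4,fy=4),cv2.COLOR_RGB2BGR))
E
```

```text
[ 217  171   75   50 3425]
((537.0428466796875, 301.7873229980469), (64.22806549072266, 43.35700988769531), 9.041547775268555) [536.94937949 301.13703141]
```

View pics/w1c.png

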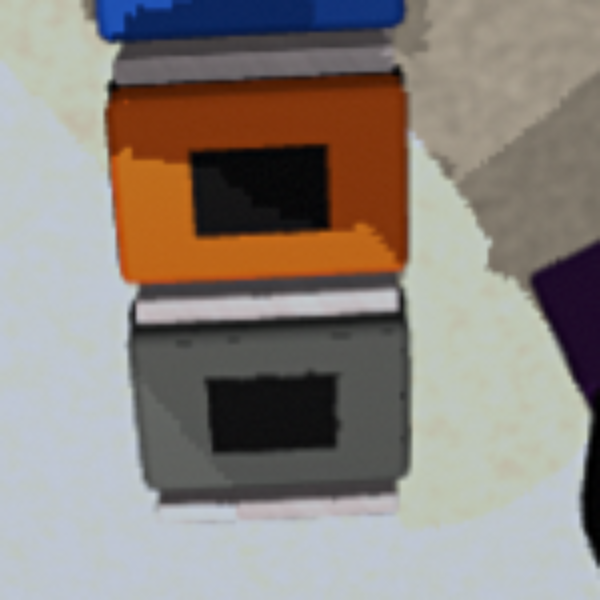

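{"fn": "play_rows", "kwargs": {
  "moves": [
    [[-0.006,0.011,-0.1],0.067,-1],
    [[-0.006,0.011,-0.2],0.067,-1],
    [[-0.006,0.011,-0.28],0.067,-1],
    [[-0.006,0.011,-0.28],0.067,-1]
  ]
}}

```text
clock: 4.6
position: [536.4, 300.0, 287.9]
ee_rot: [0.756, -0.654, -0.001, 0.003]
contact_force: [0.8, 0.2, 0.3]
gripper_width: 85.5
```

```bash
python3 - <<'E'
from h import *
st(); im=arm.get_image('wrist'); save(im,'w2')
hsv=cv2.cvtColor(im['pixels'],cv2.COLOR_RGB2HSV)
m=cv2.inRange(hsv,(5,150,60),(20,255,255)); m[:, :170]=0; m[:,360:]=0;m[290:]=0
m=cv2.morphologyEx(m,cv2.MORPH_CLOSE,np.ones((35,35)))
n,l,s,c=cv2.connectedComponentsWithStats(m); i=1+np.argmax(s[1:,4]); print(s[i])
cn=max(cv2.findContours((l==i).astype(np.uint8),cv2.RETR_EXTERNAL,cv2.CHAIN_APPROX_NONE)[0],key=cv2.contourArea)
w=np.array([unproj(im,*p[0],98,True)[:2] for p in cn]); r=cv2.minAreaRect(w.astype(np.float32)); print(r, w.mean(0))
E
```

```text
t4.60 pos [536.4 300.  287.9] jaw -171.7 tilt 0.34 F [0.8 0.2 0.3] w 85.5 j6 -0.63
[ 196  200  110   70 7190]
((537.1350708007812, 300.0791320800781), (64.08968353271484, 45.61613464355469), 9.35699462890625) [537.36082125 299.22203979]
```

View pics/w2.png

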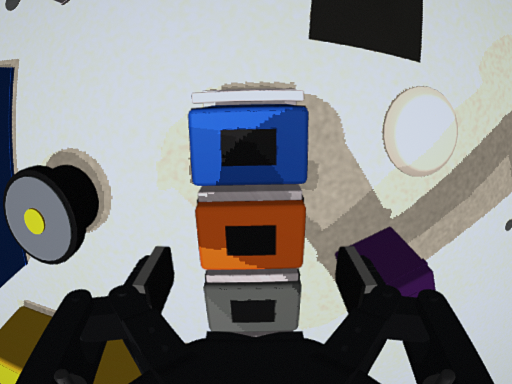

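{"fn": "play_rows", "kwargs": {
  "moves": [
    [[0.002,0.001,-0.1],0.013,-1],
    [[0.002,0.001,-0.2],0.013,-1],
    [[0.002,0.001,-0.243],0.013,-1],
    [[0.002,0.001,-0.243],0.013,-1],
    [[0.002,0.001,-0.243],0.013,1],
    [[0.002,0.001,-0.243],0.013,1],
    [[0.002,0.001,-0.243],0.013,1],
    [[0.002,0.001,-0.243],0.013,1]
  ]
}}

```text
clock: 5.65
position: [538.0, 301.3, 218.6]
ee_rot: [0.759, -0.651, 0.0, -0.0]
contact_force: [-0.4, 2.1, 6.1]
gripper_width: 65.3
```

{"fn": "play_rows", "kwargs": {
  "moves": [
    [[0,0,0],0,1],
    [[0,0,0.03],0,1],
    [[0,0,0.1],0,1],
    [[0,0,0.2],0,1],
    [[0,0,0.3],0,1],
    [[0,0,0.4],0,1],
    [[0,0,0.4],0,1]
  ]
}}

```text
clock: 6.52
position: [538.3, 301.4, 340.9]
ee_rot: [0.759, -0.651, 0.001, -0.003]
contact_force: [0.3, 0.5, -3.8]
gripper_width: 65.5
```

```bash
python3 - <<'E'
from h import *
st(); im=arm.get_image('scene'); save(im,'s2')
cv2.imwrite('pics/s2c.png',cv2.resize(cv2.imread('pics/s2.png')[90:220,240:380],None,fx=4.2,fy=4.2))
im=arm.get_image('wrist'); save(im,'w3')
E
```

```text
t6.53 pos [538.3 301.4 340.9] jaw -171.3 tilt 0.35 F [ 0.3  0.5 -3.8] w 65.5 j6 -0.62
```

View pics/s2c.png

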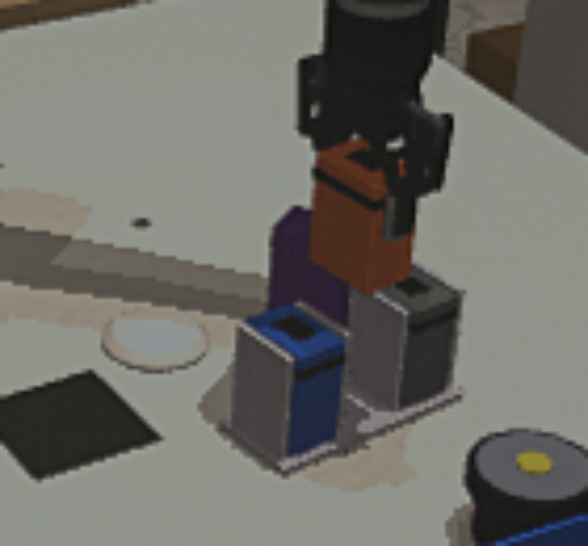

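View pics/w3.png

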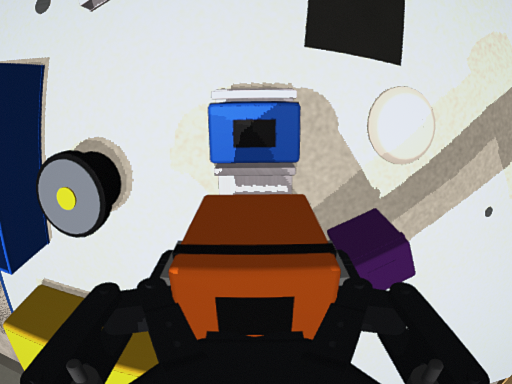

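The pack is held cleanly out of the rack, with blue and grey undisturbed. I'm carrying it to the mat.

{"fn": "play_rows", "kwargs": {
  "moves": [
    [[-0.04,-0.1,0],-0.2,1],
    [[-0.1,-0.24,0],-0.5,1],
    [[-0.16,-0.4,0],-0.8,1],
    [[-0.22,-0.56,0],-1,1],
    [[-0.269,-0.672,-0.05],-1,1],
    [[-0.269,-0.672,-0.12],-1,1],
    [[-0.269,-0.672,-0.24],-1,1],
    [[-0.269,-0.672,-0.34],-1,1],
    [[-0.269,-0.672,-0.4],-1,1],
    [[-0.269,-0.672,-0.415],-1,1],
    [[-0.269,-0.672,-0.42],-1,1]
  ]
}}

```text
clock: 8.0
position: [456.5, 99.1, 210.8]
ee_rot: [-0.564, 0.826, 0.001, -0.001]
contact_force: [0.5, -0.9, -4.5]
gripper_width: 64.9
```

{"fn": "play_rows", "kwargs": {
  "moves": [
    [[0,0,-0.005],0,1],
    [[0,0,-0.008],0,1]
  ]
}}

```text
clock: 8.25
position: [456.6, 99.3, 210.6]
ee_rot: [-0.565, 0.825, 0.0, -0.001]
contact_force: [-9.2, -1.0, 19.3]
gripper_width: 65.3
```

{"fn": "play_rows", "kwargs": {
  "moves": [
    [[0,0,0],0,-1],
    [[0,0,0],0,-1],
    [[0,0,0],0,-1],
    [[0,0,0.08],0,-1],
    [[0,0,0.2],0,-1],
    [[0,0,0.36],0,-1],
    [[0,0,0.46],0.33,-1],
    [[0,0,0.46],0.67,-1],
    [[0,0,0.46],1,-1]
  ]
}}

```text
clock: 9.38
position: [456.5, 99.2, 349.0]
ee_rot: [0.761, -0.649, -0.0, 0.0]
contact_force: [-0.3, -0.9, -0.7]
gripper_width: 85.6
```

{"fn": "play_rows", "kwargs": {
  "moves": [
    [[0,0,0],0.33,-1],
    [[0,0,0],0.67,-1],
    [[0,0,0],1,-1]
  ]
}}

```text
clock: 9.75
position: [456.5, 99.2, 348.8]
ee_rot: [0.904, -0.428, -0.0, 0.0]
contact_force: [0.9, -0.4, 0.4]
gripper_width: 85.8
```

{"fn": "play_rows", "kwargs": {
  "moves": [
    [[0,0,0],0.33,-1],
    [[0,0,0],0.67,-1],
    [[0,0,0],1,-1],
    [[0,0,0],1,-1],
    [[0,0,0],1,-1]
  ]
}}

```text
clock: 10.38
position: [456.5, 99.2, 348.6]
ee_rot: [0.984, -0.18, -0.0, 0.001]
contact_force: [0.3, 0.9, 1.0]
gripper_width: 85.6
```

```bash
cat >> h.py <<'E'
def topfit(im,h,sl=(170,360,0,300),lo=(5,150,60),hi=(20,255,255),fish=True,k=35):
    hsv=cv2.cvtColor(im['pixels'],cv2.COLOR_RGB2HSV)
    m=cv2.inRange(hsv,lo,hi); z=np.zeros_like(m); z[sl[2]:sl[3],sl[0]:sl[1]]=255; m&=z
    m=cv2.morphologyEx(m,cv2.MORPH_CLOSE,np.ones((k,k)))
    n,l,s,c=cv2.connectedComponentsWithStats(m); i=1+np.argmax(s[1:,4])
    cn=max(cv2.findContours((l==i).astype(np.uint8),cv2.RETR_EXTERNAL,cv2.CHAIN_APPROX_NONE)[0],key=cv2.contourArea)
    w=np.array([unproj(im,*p[0],h,fish)[:2] for p in cn]); print(s[i],cv2.minAreaRect(w.astype(np.float32)),w.mean(0))
E
python3 - <<'E'
from h import *
st(); im=arm.get_image('wrist'); save(im,'w4'); np.save('w4.npy',im,allow_pickle=True)
topfit(im,90)
im=arm.get_image('top'); save(im,'t4'); im=arm.get_image('scene'); save(im,'s4')
cv2.imwrite('pics/s4c.png',cv2.resize(cv2.imread('pics/s4.png')[130:230,210:350],None,fx=5,fy=5))
E
```

```text
t10.38 pos [456.5  99.2 348.6] jaw -110.8 tilt 0.06 F [0.3 0.9 1. ] w 85.6 j6 0.64
[ 225  143   56   91 4700] ((463.2676086425781, 98.14376831054688), (43.43331527709961, 76.46697235107422), 69.25993347167969) [462.82003913  98.38114604]
```

View pics/w4.png

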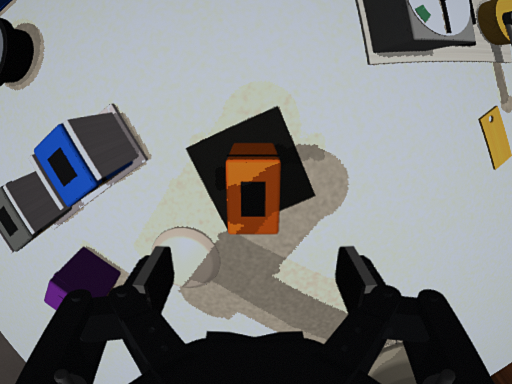

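View pics/s4c.png

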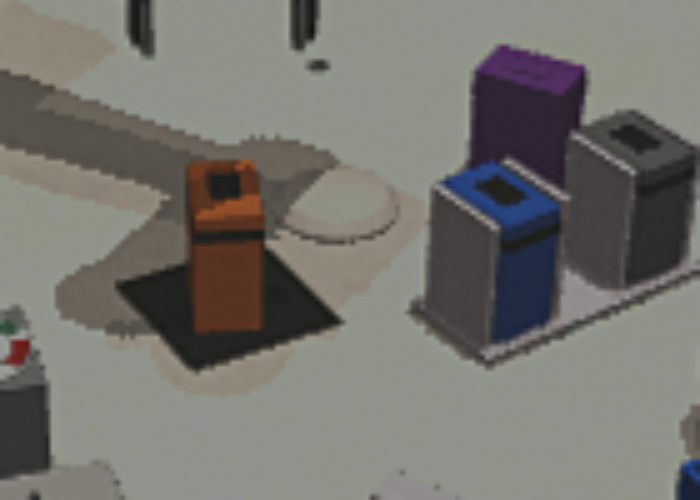

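```bash
python3 - <<'E'
from h import *
im=np.load('w4.npy',allow_pickle=True).item()
g=cv2.cvtColor(im['pixels'],cv2.COLOR_RGB2HSV)
sub=g[175:225,235:275]; m=((sub[:,:,2]<60)).astype(np.uint8); ys,xs=np.nonzero(m); c=(xs.mean()+235,ys.mean()+175); print(c,unproj(im,*c,90,True))
topfit(im,90,sl=(170,360,157,300))
print(proj(im,(456.6,99.3,90),True))
E
```

```text
(np.float64(252.5), np.float64(198.95942720763722)) [456.27409299 100.8238072   90.        ]
[ 225  157   56   77 4086] ((458.1082763671875, 100.09744262695312), (43.43331527709961, 65.43326568603516), 69.25993347167969) [458.90540777  99.82666821]
[254.11395751 197.97646607]
```

Pack placement is verified within about 1.5 mm. Its camera-side (+x) face is plain, so the contacts are on -x. Next I'll regrip by the y faces.

{"fn": "play_rows", "kwargs": {
  "moves": [
    [[0,0,-0.12],0,-1],
    [[0,0,-0.28],0,-1],
    [[0,0,-0.4],0,-1],
    [[0,0,-0.44],0,-1],
    [[0,0,-0.44],0,-1],
    [[0,0,-0.44],0,1],
    [[0,0,-0.44],0,1],
    [[0,0,-0.44],0,1],
    [[0,0,-0.44],0,1],
    [[0,0,-0.44],0,1],
    [[0,0,-0.44],0,1]
  ]
}}

```text
clock: 11.9
position: [457.0, 99.5, 218.0]
ee_rot: [0.984, -0.179, 0.001, -0.0]
contact_force: [-0.8, 1.4, 6.7]
gripper_width: 43.5
```

{"fn": "play_rows", "kwargs": {
  "moves": [
    [[0,0,0.03],0,1],
    [[0,0,0.12],0,1],
    [[0,0,0.26],0,1],
    [[0,0,0.4],-0.2,1],
    [[0,0,0.5],-0.5,1],
    [[0,0,0.5],-0.8,1],
    [[0,0,0.5],-1,1],
    [[0,0,0.5],-1,1]
  ]
}}

```text
clock: 12.9
position: [456.3, 99.2, 367.6]
ee_rot: [0.904, -0.427, 0.0, 0.0]
contact_force: [0.3, 0.4, -3.5]
gripper_width: 43.4
```

{"fn": "play_rows", "kwargs": {
  "moves": [
    [[0.05,-0.1,0],-0.2,1],
    [[0.13,-0.26,0],-0.5,1],
    [[0.21,-0.42,0],-0.8,1],
    [[0.3,-0.58,0],-1,1],
    [[0.35,-0.68,0],-1,1],
    [[0.363,-0.72,0],-1,1],
    [[0.363,-0.72,0],-1,1]
  ]
}}

```text
clock: 13.78
position: [564.9, -117.2, 366.9]
ee_rot: [0.762, -0.647, -0.001, 0.001]
contact_force: [0.1, 0.4, -4.1]
gripper_width: 43.3
```

{"fn": "play_rows", "kwargs": {
  "moves": [
    [[0,0,0],-0.3,1],
    [[0,0,0],-0.62,1],
    [[0,0,0],-0.62,1],
    [[0,0,0],-0.62,1]
  ]
}}

```text
clock: 14.28
position: [564.6, -116.4, 367.0]
ee_rot: [-0.649, 0.761, 0.001, -0.001]
contact_force: [-0.1, 0.8, -4.1]
gripper_width: 43.6
```

```bash
python3 - <<'E'
from h import *
st(); im=arm.get_image('wrist'); save(im,'w5'); np.save('w5.npy',im,allow_pickle=True)
for o in ['bay','cam_axis','lever_grip','plate_face']: print(o,[(np.round(d['centre'],0).tolist(),round(d['conf'],2)) for d in arm.look_for(o,im)])
im=arm.get_image('scene'); save(im,'s5')
E
```

```text
t14.28 pos [ 564.6 -116.4  367. ] jaw 171.0 tilt 0.13 F [-0.1  0.8 -4.1] w 43.6 j6 -0.24
bay [([654.0, -198.0, 70.0], 0.89)]
cam_axis [([658.0, -204.0, 69.0], 0.95)]
lever_grip [([522.0, -254.0, 58.0], 0.72)]
plate_face [([566.0, -137.0, 86.0], 0.98)]
```

View pics/w5.png

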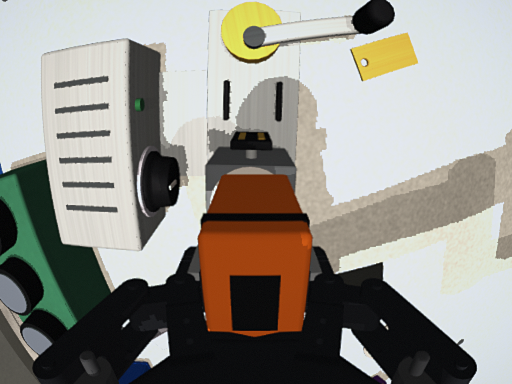

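View pics/s5.png

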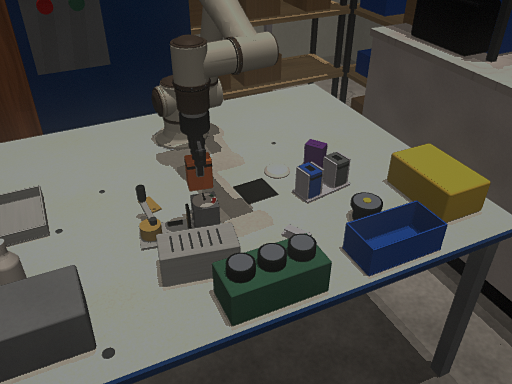

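```bash
python3 - <<'E'
import cv2
a=cv2.imread('pics/w5.png')[0:170,190:330]; cv2.imwrite('pics/w5c.png',cv2.resize(a,None,fx=3.5,fy=3.5,interpolation=cv2.INTER_CUBIC))
E
```

```text
(no output)
```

View pics/w5c.png

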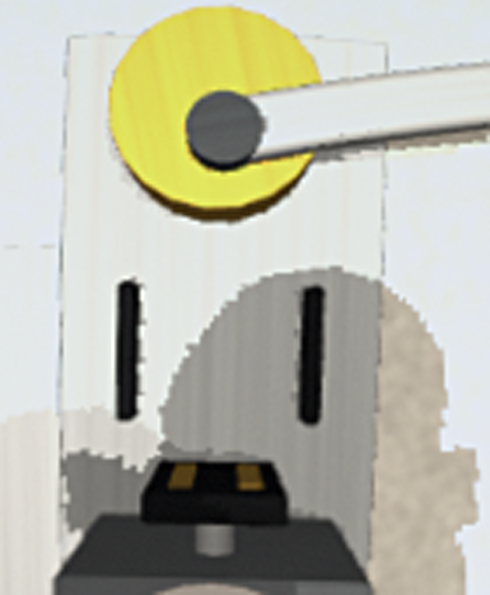

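```bash
python3 - <<'E'
from h import *
im=np.load('w5.npy',allow_pickle=True).item()
print(im['xyz'])
def q(pts,h): return np.array([unproj(im,(x+.5)/3.5+190-.5,(y+.5)/3.5-.5,h,True)[:2] for x,y in pts])
def ang(a,b): d=b-a; return np.degrees(np.arctan2(d[1],d[0]))
r=q([(129,283),(126,418),(314,288),(311,422)],22); print('rails',r.round(1).tolist(),r.mean(0),ang(r[0],r[1])-90,ang(r[2],r[3])-90, ang(r[2],r[0]), np.linalg.norm(r[0]-r[2]))
e=q([(72,38),(62,500),(386,45),(378,420)],8); print('bed',e.round(1).tolist(),ang(e[0],e[1])-90,ang(e[2],e[3])-90,ang(e[2],e[0]),np.linalg.norm(e[0]-e[2]))
u=np.array([np.cos(np.radians(-9.3)),np.sin(np.radians(-9.3))]); print('bed ctr along x', e[:2].mean(0)@u, e[2:].mean(0)@u, 'rails', r[:2].mean(0)@u, r[2:].mean(0)@u)
v=np.array([-u[1],u[0]]); 
for p,h in (((225,128),75),((225,128),60)): 
    c=q([p],h)[0]; print(h,c,'bay from cam',c+57*v)
pl=q([(160,461),(280,461)],80); print('plate top front edge (h80)',pl, pl.mean(0)@v, 'x',pl.mean(0)@u, 'bay y est',r.mean(0)@v)
E
```

```text
[ 551.48902122 -194.79328639  335.9463141 ]
rails [[576.3, -218.1], [584.0, -177.9], [522.5, -208.0], [529.4, -168.0]] [ 553.04264514 -192.99080995] -10.841702315882557 -9.737520862075655 -10.641311863629285 54.7714484069238
bed [[582.5, -302.2], [610.3, -154.8], [486.2, -284.6], [507.2, -164.5]] -10.702502491415089 -9.91688752802223 -10.318259299195342 97.82740140793393
bed ctr along x 625.4847998677237 526.4947992040069 rails 604.537154506583 549.3855416938666
75 [ 542.6454492  -249.36147908] bay from cam [ 551.856867   -193.11070324]
60 [ 542.13709337 -252.49822731] bay from cam [ 551.34851117 -196.24745148]
plate top front edge (h80) [[ 571.55477246 -169.09835244]
 [ 542.40055057 -164.45214491]] -74.57338914166893 x 576.6081066271454 bay y est -101.08027932691077
```

```bash
python3 - <<'E'
from h import *
im=np.load('w5.npy',allow_pickle=True).item()
def q(pts,h): return np.array([unproj(im,(x+.5)/3.5+190-.5,(y+.5)/3.5-.5,h,True)[:2] for x,y in pts])
for yw in (-9.4,-10.2):
    u=np.array([np.cos(np.radians(yw)),np.sin(np.radians(yw))]); v=np.array([-u[1],u[0]])
    for c in ((553,-193.3),(552,-193.1),(553.3,-193.7)): print(yw,c,'u,v',np.array(c)@u,np.array(c)@v)
    for y,h in ((461,8),(461,10),(490,80),(523,80)):
        a=q([(215,y)],h)[0]; print(y,h,a@u,a@v)
    for p,h in (((225,128),70),((485,95),110),((485,95),105)):
        a=q([p],h)[0]; print('cam',h,a,a@u,a@v)
s=im['pixels']; 
print([proj(im,(440,-253.5,h),True) for h in (60,110)])
a=s[0:60,340:420]; cv2.imwrite('pics/w5g.png',cv2.cvtColor(cv2.resize(a,None,fx=7,fy=7),cv2.COLOR_RGB2BGR))
E
```

```text
-9.4 (553, -193.3) u,v 577.1453138699596 -100.38514171901006
-9.4 (552, -193.1) u,v 576.1260765159043 -100.35115324893029
-9.4 (553.3, -193.7) u,v 577.5066159033383 -100.73077279498035
461 8 578.5431689614674 -65.45493578020219
461 10 578.527040393235 -65.67844933230057
490 80 577.9260045443144 -66.25519524281006
523 80 577.8858337465671 -57.93972494595716
cam 70 [ 542.47599726 -250.40706182] 576.0896915597323 -158.4442220205401
cam 110 [ 486.6090145  -243.32728536] 519.8165703184834 -160.5840403691117
cam 105 [ 485.17327507 -244.40130153] 518.5755244838714 -161.8781283484149
-10.2 (553, -193.3) u,v 578.4906515107663 -92.3171496237249
-10.2 (552, -193.1) u,v 577.4710389547331 -92.29739524245062
-10.2 (553.3, -193.7) u,v 578.8567440892847 -92.6577024448167
461 8 579.400668510363 -57.370831436470475
461 10 579.3876622508013 -57.59454839134222
490 80 578.794737618858 -58.17962985388563
523 80 578.6384686409094 -49.86553098766051
cam 70 [ 542.47599726 -250.40706182] 578.2457634478642 -150.3853093479491
cam 110 [ 486.6090145  -243.32728536] 522.0080040145336 -153.31061458262417
cam 105 [ 485.17327507 -244.40130153] 520.7851474418356 -154.6219041251715
[array([360.30206405,  25.94619116]), array([380.9650934 ,  13.31575824])]
```

View pics/w5g.png

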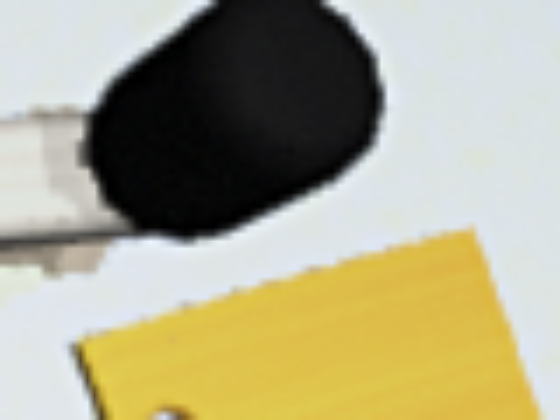

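{"fn": "play_rows", "kwargs": {
  "moves": [
    [[-0.01,-0.08,0],-0.027,1],
    [[-0.025,-0.18,0],-0.027,1],
    [[-0.039,-0.26,-0.04],-0.027,1],
    [[-0.039,-0.26,-0.1],-0.027,1],
    [[-0.039,-0.26,-0.14],-0.027,1],
    [[-0.039,-0.26,-0.14],-0.027,1]
  ]
}}

```text
clock: 15.32
position: [553.1, -195.0, 323.8]
ee_rot: [-0.643, 0.766, 0.002, -0.002]
contact_force: [-0.7, 0.4, -3.5]
gripper_width: 43.4
```

```bash
python3 - <<'E'
from h import *
st(); im=arm.get_image('wrist'); save(im,'w6'); np.save('w6.npy',im,allow_pickle=True)
im=arm.get_image('scene'); save(im,'s6'); np.save('s6.npy',im,allow_pickle=True)
im2=arm.get_image('top'); save(im2,'t6')
a=cv2.resize(cv2.imread('pics/s6.png')[140:260,130:250],None,fx=4,fy=4,interpolation=cv2.INTER_CUBIC)
b=cv2.imread('pics/t6.png')[120:220,270:410]; b=cv2.resize(b,None,fx=3,fy=3)
cv2.imwrite('pics/s6c.png',a); cv2.imwrite('pics/t6c.png',b)
E
```

```text
t15.32 pos [ 553.1 -195.   323.8] jaw 170.0 tilt 0.27 F [-0.7  0.4 -3.5] w 43.4 j6 -0.11
```

View pics/w6.png

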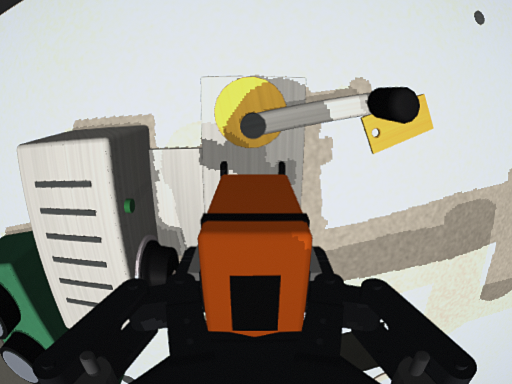

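View pics/s6c.png

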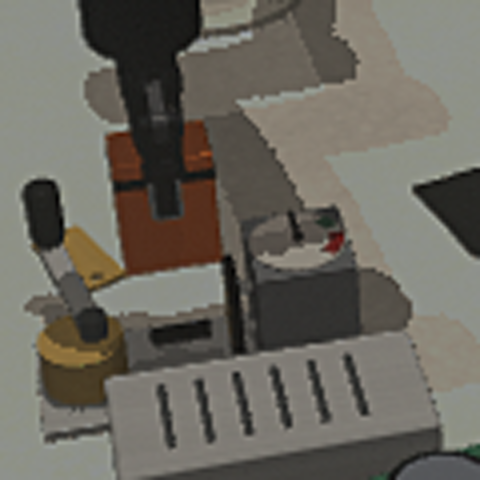

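View pics/t6c.png

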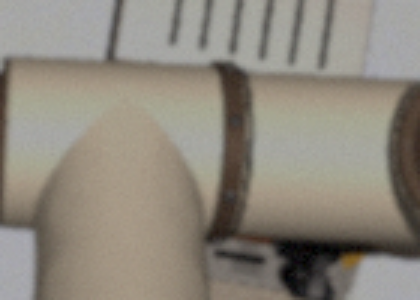

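```bash
python3 - <<'E'
from h import *
im=np.load('w6.npy',allow_pickle=True).item()
c=np.array([553.1,-195.0]); yw=np.radians(-10); u=np.array([np.cos(yw),np.sin(yw)]); v=np.array([-u[1],u[0]])
for zb in (323.8-218,):
  for s in (1,-1):
    p=c+s*22*u-33*v; print('pred bottom',proj(im,[*p,zb],True),'top',proj(im,[*p,zb+90],True))
for s in (1,-1):
    p=np.array([553,-193.6])+s*25*u-20*v; print('rail',proj(im,[*p,22],True), proj(im,[*(np.array([553,-193.6])+s*22*u-33*v),9],True))
a=im['pixels'][150:280,190:320]; cv2.imwrite('pics/w6c.png',cv2.cvtColor(cv2.resize(a,None,fx=4.5,fy=4.5,interpolation=cv2.INTER_CUBIC),cv2.COLOR_RGB2BGR))
E
```

```text
pred bottom [217.86664027 171.01579047] top [190.65578471 230.88229579]
pred bottom [285.53801706 170.9521868 ] top [310.9967453  230.83540133]
rail [225.68650778 164.24243447] [229.67666451 148.18972009]
rail [279.19199225 164.19897614] [275.21813057 148.15380032]
```

View pics/w6c.png

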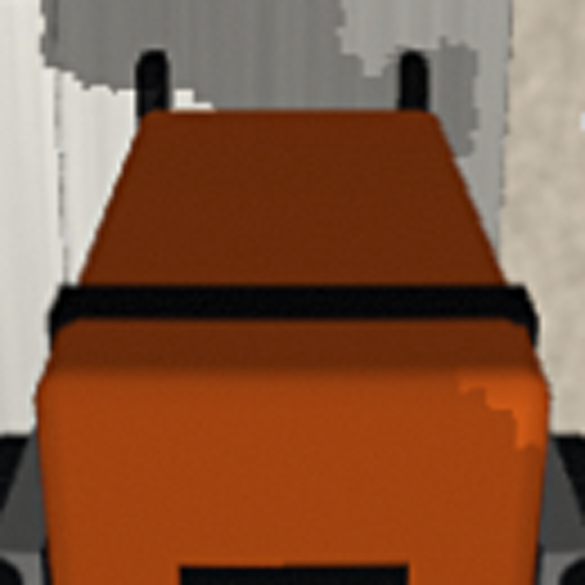

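{"fn": "play_rows", "kwargs": {
  "moves": [
    [[0.005,-0.003,0],0,1],
    [[0.005,-0.003,-0.06],0,1],
    [[0.005,-0.003,-0.12],0,1],
    [[0.005,-0.003,-0.19],0,1],
    [[0.005,-0.003,-0.245],0,1],
    [[0.005,-0.003,-0.25],0,1],
    [[0.005,-0.003,-0.25],0,1]
  ]
}}

```text
clock: 16.35
position: [555.6, -195.8, 251.3]
ee_rot: [-0.643, 0.766, -0.001, -0.0]
contact_force: [0.5, 0.0, -3.0]
gripper_width: 43.6
```

```bash
python3 - <<'E'
from h import *
st(); im=arm.get_image('wrist'); save(im,'w7'); np.save('w7.npy',im,allow_pickle=True)
a=im['pixels'][120:270,180:330]; cv2.imwrite('pics/w7c.png',cv2.cvtColor(cv2.resize(a,None,fx=4,fy=4,interpolation=cv2.INTER_CUBIC),cv2.COLOR_RGB2BGR))
im=arm.get_image('scene'); save(im,'s7'); 
a=cv2.resize(cv2.imread('pics/s7.png')[150:250,130:250],None,fx=5,fy=5,interpolation=cv2.INTER_CUBIC); cv2.imwrite('pics/s7c.png',a)
E
```

```text
t16.35 pos [ 555.6 -195.8  251.3] jaw 170.1 tilt 0.06 F [ 0.5  0.  -3. ] w 43.6 j6 -0.11
```

View pics/w7c.png

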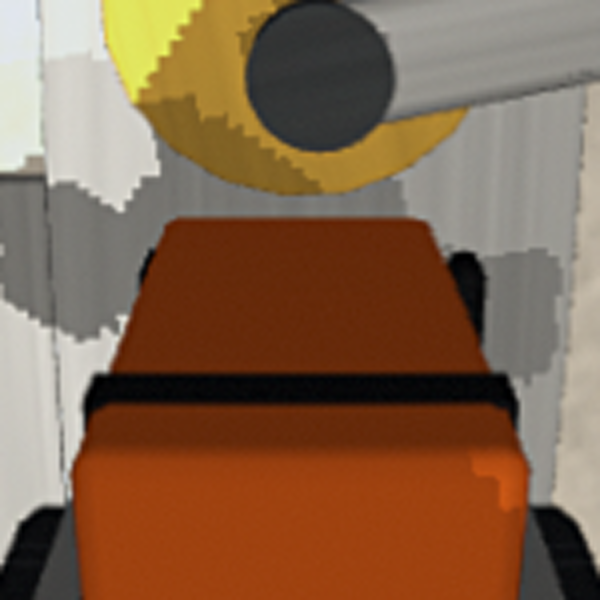

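View pics/s7c.png

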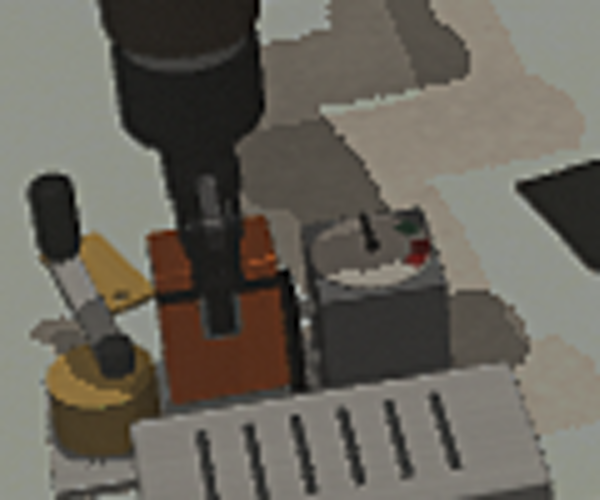

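{"fn": "play_rows", "kwargs": {
  "moves": [
    [[-0.008,0.001,-0.01],0,1],
    [[-0.008,0.001,-0.02],0,1],
    [[-0.008,0.001,-0.02],0,1]
  ]
}}

```text
clock: 16.82
position: [553.0, -195.5, 245.4]
ee_rot: [-0.643, 0.766, -0.001, 0.0]
contact_force: [-0.3, -0.4, -3.7]
gripper_width: 43.6
```

```bash
python3 - <<'E'
from h import *
s=st(); p=s['position'];print(p[0]*.98657-p[1]*.16333,p[0]*.16333+p[1]*.98657); im=arm.get_image('wrist'); save(im,'w8'); np.save('w8.npy',im,allow_pickle=True)
a=im['pixels'][140:240,190:320]; cv2.imwrite('pics/w8c.png',cv2.cvtColor(cv2.resize(a,None,fx=6,fy=6,interpolation=cv2.INTER_CUBIC),cv2.COLOR_RGB2BGR))
E
```

```text
t16.82 pos [ 553.  -195.5  245.4] jaw 170.0 tilt 0.07 F [-0.3 -0.4 -3.7] w 43.6 j6 -0.11
577.5197549879965 -102.58284098339104
```

View pics/w8c.png

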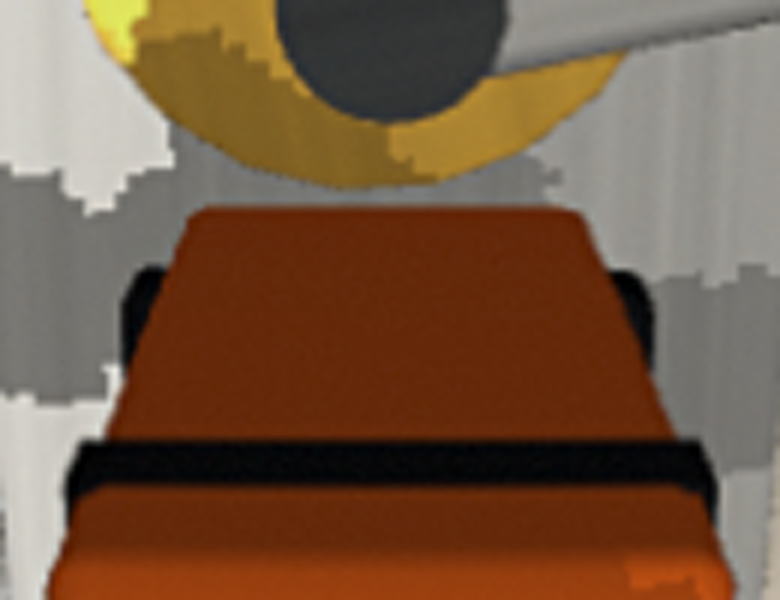

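The rails are symmetric about the pack (outer edges 122/655, pack edges 185/590), so I'm lowering it.

{"fn": "play_rows", "kwargs": {
  "moves": [
    [[0,0,-0.02],0,1],
    [[0,0,-0.04],0,1],
    [[0,0,-0.055],0,1],
    [[0,0,-0.055],0,1]
  ]
}}

```text
clock: 17.38
position: [553.0, -195.5, 228.4]
ee_rot: [-0.643, 0.766, -0.0, -0.0]
contact_force: [-0.4, 0.3, -3.9]
gripper_width: 43.1
```

{"fn": "play_rows", "kwargs": {
  "moves": [
    [[0,0,-0.007],0,1],
    [[0,0,-0.01],0,1],
    [[0,0,-0.01],0,1]
  ]
}}

```text
clock: 17.75
position: [553.1, -195.5, 226.1]
ee_rot: [-0.643, 0.766, -0.001, -0.0]
contact_force: [-0.7, 0.1, 0.8]
gripper_width: 43.1
```

```bash
python3 - <<'E'
from h import *
s=st()
im=arm.get_image('scene'); save(im,'s8'); 
a=cv2.resize(cv2.imread('pics/s8.png')[150:250,130:250],None,fx=5,fy=5,interpolation=cv2.INTER_CUBIC); cv2.imwrite('pics/s8c.png',a)
E
```

```text
t17.75 pos [ 553.1 -195.5  226.1] jaw 170.1 tilt 0.07 F [-0.7  0.1  0.8] w 43.1 j6 -0.11
```

View pics/s8c.png

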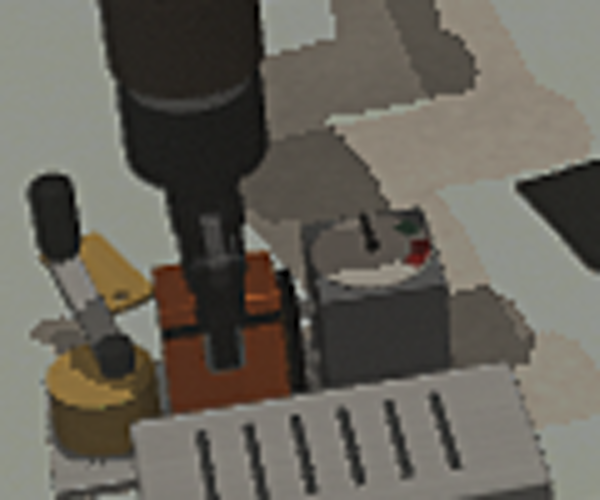

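The pack is seated: TCP height was as predicted, and the weight has come off the wrist. Releasing and rising.

{"fn": "play_rows", "kwargs": {
  "moves": [
    [[0,0,0],0,-1],
    [[0,0,0],0,-1],
    [[0,0,0],0,-1],
    [[0,0,0.06],0,-1],
    [[0,0,0.2],0,-1],
    [[0,0,0.34],0,-1],
    [[-0.1,-0.05,0.42],-0.33,-1],
    [[-0.25,-0.12,0.42],-0.67,-1],
    [[-0.376,-0.193,0.42],-1,-1],
    [[-0.376,-0.193,0.42],-1,-1]
  ]
}}

```text
clock: 19.05
position: [437.9, -254.3, 352.4]
ee_rot: [-0.422, 0.907, -0.0, -0.0]
contact_force: [1.2, -1.1, -0.7]
gripper_width: 85.2
```

{"fn": "play_rows", "kwargs": {
  "moves": [
    [[0,0,0],-0.33,-1],
    [[0,0,0],-0.67,-1],
    [[0,0,0],-1,-1],
    [[0,0,0],-1,-1]
  ]
}}

```text
clock: 19.55
position: [438.6, -254.1, 352.4]
ee_rot: [-0.174, 0.985, -0.0, -0.0]
contact_force: [0.2, -0.0, 0.5]
gripper_width: 85.5
```

```bash
python3 - <<'E'
from h import *
s=st()
im=arm.get_image('wrist'); save(im,'w9'); np.save('w9.npy',im,allow_pickle=True)
print([(np.round(d['centre'],0).tolist(),round(d['conf'],2)) for d in arm.look_for('lever_grip',im)])
im=arm.get_image('top'); save(im,'t9'); np.save('t9.npy',im,allow_pickle=True)
im=arm.get_image('scene'); save(im,'s9')
b=cv2.resize(cv2.imread('pics/t9.png')[140:260,290:410],None,fx=5,fy=5,interpolation=cv2.INTER_CUBIC); cv2.imwrite('pics/t9c.png',b)
E
```

```text
t19.55 pos [ 438.6 -254.1  352.4] jaw 110.1 tilt 0.06 F [ 0.2 -0.   0.5] w 85.5 j6 -1.02
[([515.0, -263.0, 60.0], 0.76)]
```

View pics/w9.png

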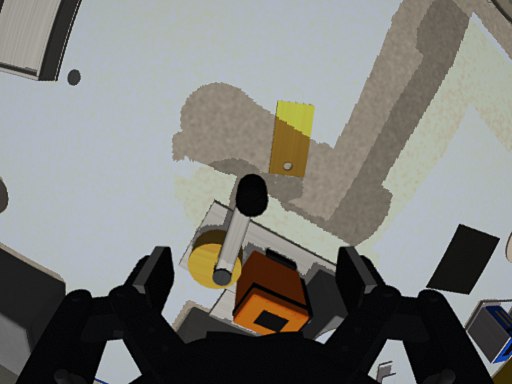

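View pics/t9c.png

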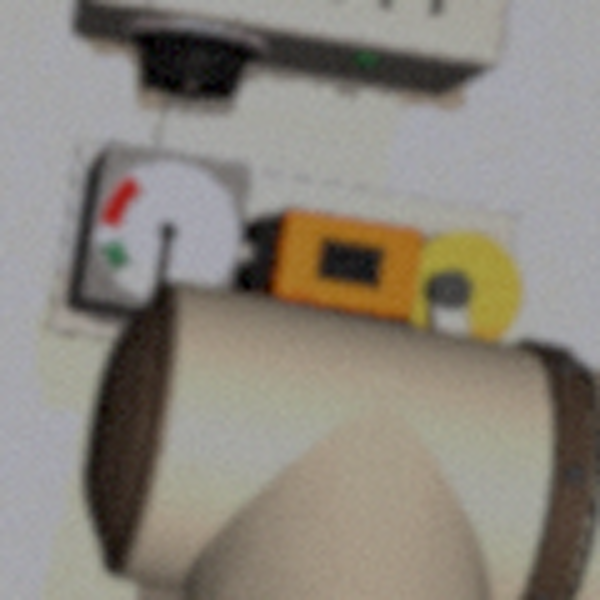

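```bash
python3 - <<'E'
from h import *
im=np.load('w9.npy',allow_pickle=True).item()
print(im['xyz'],'proj',[proj(im,(440,-253.5,h),True).round(1) for h in (60,85,110)])
a=im['pixels'][160:300,180:320]; cv2.imwrite('pics/w9c.png',cv2.cvtColor(cv2.resize(a,None,fx=4.2,fy=4.2,interpolation=cv2.INTER_CUBIC),cv2.COLOR_RGB2BGR))
g=cv2.cvtColor(im['pixels'],cv2.COLOR_RGB2GRAY)[165:225,225:280]; ys,xs=np.nonzero(g<40); print(xs.min()+225,xs.max()+225,ys.min()+165,ys.max()+165)
from scipy.optimize import least_squares
# silhouette fit: convex hull of top and bottom circles
th=np.linspace(0,2*np.pi,40)
def box(x,y):
    P=np.array([proj(im,(x+13*np.cos(t),y+13*np.sin(t),h),True) for t in th for h in (60,110)]); return P[:,0].min(),P[:,0].max(),P[:,1].min(),P[:,1].max()
print(box(440,-253.5))
obs=np.array([xs.min()+224.5,xs.max()+225.5,ys.min()+164.5,ys.max()+165.5])
r=least_squares(lambda q:(np.array(box(*q))-obs),[440,-253]); print(r.x,r.fun)
E
```

```text
[ 362.85238127 -280.90256079  321.35058384] proj [array([253.9, 188.4]), array([253.8, 197.3]), array([253.7, 208. ])]
225 267 174 216
(np.float64(236.67760489336504), np.float64(270.74837130090214), np.float64(174.79369167361915), np.float64(223.6053333768964))
[ 438.30624602 -260.34888186] [ 4.38267421 -4.36567909 -2.91404615  2.44421278]
```

View pics/w9c.png

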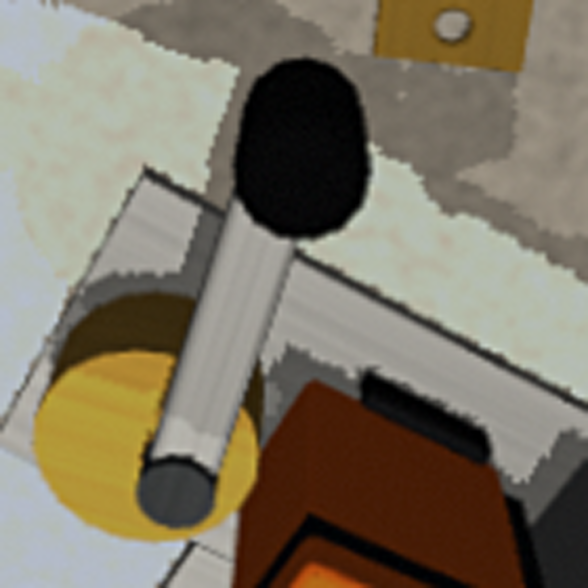

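{"fn": "play_rows", "kwargs": {
  "moves": [
    [[-0.002,-0.003,-0.1],0,-1],
    [[-0.002,-0.003,-0.24],0,-1],
    [[-0.002,-0.003,-0.34],0,-1],
    [[-0.002,-0.003,-0.37],0,-1],
    [[-0.002,-0.003,-0.37],0,-1],
    [[-0.002,-0.003,-0.37],0,1],
    [[-0.002,-0.003,-0.37],0,1],
    [[-0.002,-0.003,-0.37],0,1],
    [[-0.002,-0.003,-0.37],0,1],
    [[-0.002,-0.003,-0.37],0,1],
    [[-0.002,-0.003,-0.37],0,1]
  ]
}}

```text
clock: 21.12
position: [438.0, -255.2, 242.3]
ee_rot: [-0.174, 0.985, -0.001, 0.0]
contact_force: [-0.7, -0.3, 5.6]
gripper_width: 24.7
```

```bash
python3 - <<'E'
from h import *
s=st()
im=arm.get_image('wrist'); save(im,'w10'); np.save('w10.npy',im,allow_pickle=True)
im=arm.get_image('scene'); save(im,'s10')
b=cv2.resize(cv2.imread('pics/s10.png')[140:260,110:250],None,fx=5,fy=5,interpolation=cv2.INTER_CUBIC); cv2.imwrite('pics/s10c.png',b)
ax=np.array([542.5,-250.8]); d=s['position'][:2]-ax; print(np.linalg.norm(d),(np.degrees(np.arctan2(d[1],d[0]))%360-170))
E
```

```text
t21.12 pos [ 438.  -255.2  242.3] jaw 110.0 tilt 0.10 F [-0.7 -0.3  5.6] w 24.7 j6 -1.02
104.62847482791464 12.431948282149449
```

View pics/w10.png

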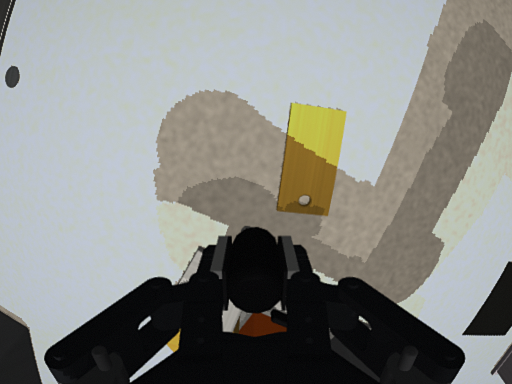

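View pics/s10c.png

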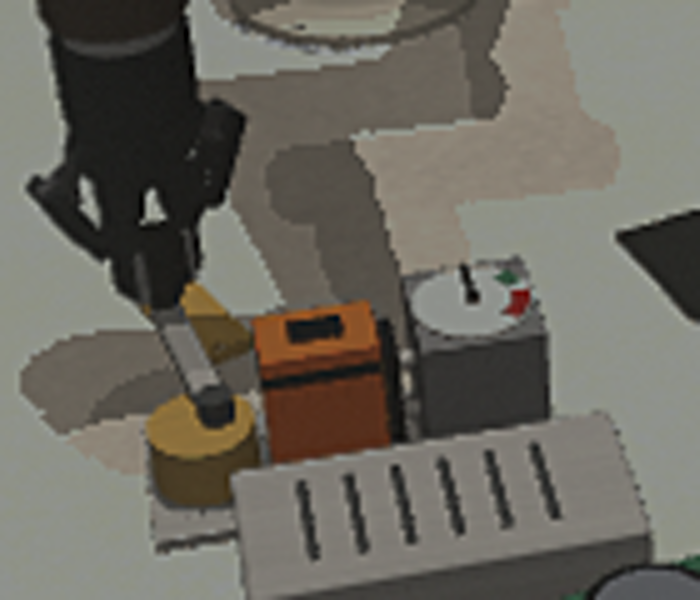

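```bash
cat > arc.py <<'E'
from h import *
import sys
def arc(angs):
    s=arm.read_state(); p=s['position'][:2]; ax=np.array([542.5,-250.8]); d=p-ax; a0=np.degrees(np.arctan2(d[1],d[0]))%360-170; r=np.linalg.norm(d)
    print('a0 %.1f deg %.3f rad r %.1f'%(a0,np.radians(a0),r))
    for a in angs:
        q=ax+104.8*np.array([np.cos(np.radians(170+a)),np.sin(np.radians(170+a))]); print(a,np.round((q-p)/300,4),round((a-a0)/30,3))
if __name__=='__main__': st(); arc([float(x) for x in sys.argv[1:]])
E
python3 arc.py 16 21 26 31 36 41
```

```text
t21.23 pos [ 438.  -255.3  242.3] jaw 110.0 tilt 0.10 F [-0.5  1.   5.9] w 24.3 j6 -1.02
a0 12.4 deg 0.217 rad r 104.6
16.0 [ 0.0011 -0.0217] 0.119
21.0 [ 0.0056 -0.0518] 0.285
26.0 [ 0.0127 -0.0814] 0.452
31.0 [ 0.0224 -0.1103] 0.619
36.0 [ 0.0345 -0.1383] 0.785
41.0 [ 0.0491 -0.1651] 0.952
```

{"fn": "play_rows", "kwargs": {
  "moves": [
    [[0.001,-0.022,0],0.12,1],
    [[0.0055,-0.052,0],0.285,1],
    [[0.0125,-0.081,0],0.45,1],
    [[0.022,-0.11,0],0.62,1],
    [[0.0345,-0.138,0],0.785,1],
    [[0.049,-0.165,0],0.95,1],
    [[0.049,-0.165,0],0.95,1]
  ]
}}

```text
clock: 22.1
position: [452.2, -305.3, 242.3]
ee_rot: [-0.411, 0.912, -0.001, -0.0]
contact_force: [-3.6, -2.5, 3.3]
gripper_width: 24.4
```

```bash
python3 arc.py 46 51 56 61 65 67; python3 - <<'E'
from h import *
im=arm.get_image('scene'); save(im,'s11')
b=cv2.resize(cv2.imread('pics/s11.png')[140:260,110:250],None,fx=5,fy=5,interpolation=cv2.INTER_CUBIC); cv2.imwrite('pics/s11c.png',b)
E
```

```text
t22.10 pos [ 452.2 -305.3  242.3] jaw 138.5 tilt 0.07 F [-3.6 -2.5  3.3] w 24.4 j6 -0.43
a0 41.1 deg 0.718 rad r 105.5
46.0 [ 0.0182 -0.0235] 0.162
51.0 [ 0.0372 -0.0474] 0.329
56.0 [ 0.0582 -0.0695] 0.495
61.0 [ 0.081  -0.0897] 0.662
65.0 [ 0.1005 -0.1044] 0.795
67.0 [ 0.1106 -0.1112] 0.862
```

View pics/s11c.png

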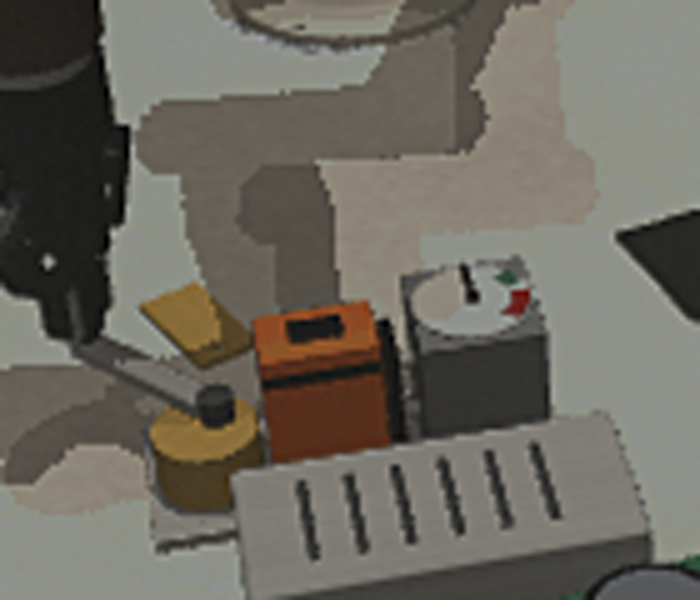

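{"fn": "play_rows", "kwargs": {
  "moves": [
    [[0.018,-0.0235,0],0.16,1],
    [[0.037,-0.047,0],0.33,1],
    [[0.058,-0.0695,0],0.495,1],
    [[0.081,-0.09,0],0.66,1],
    [[0.1,-0.104,0],0.795,1],
    [[0.11,-0.111,0],0.86,1],
    [[0.11,-0.111,0],0.86,1]
  ]
}}

```text
clock: 23.02
position: [484.2, -339.2, 242.4]
ee_rot: [-0.603, 0.798, -0.0, -0.001]
contact_force: [-5.5, -6.4, 3.2]
gripper_width: 24.4
```

```bash
python3 arc.py 70 73 76 79; python3 - <<'E'
from h import *
im=arm.get_image('scene'); save(im,'s12')
b=cv2.resize(cv2.imread('pics/s12.png')[140:260,110:250],None,fx=5,fy=5,interpolation=cv2.INTER_CUBIC); cv2.imwrite('pics/s12c.png',b)
im=arm.get_image('top'); save(im,'t12')
b=cv2.resize(cv2.imread('pics/t12.png')[140:260,290:410],None,fx=5,fy=5,interpolation=cv2.INTER_CUBIC); cv2.imwrite('pics/t12c.png',b)
E
```

```text
t23.02 pos [ 484.2 -339.2  242.4] jaw 164.2 tilt 0.13 F [-5.5 -6.4  3.2] w 24.4 j6 0.06
a0 66.6 deg 1.162 rad r 105.9
70.0 [ 0.0197 -0.0078] 0.114
73.0 [ 0.0358 -0.0165] 0.214
76.0 [ 0.0523 -0.0244] 0.314
79.0 [ 0.0692 -0.0314] 0.414
```

View pics/s12c.png

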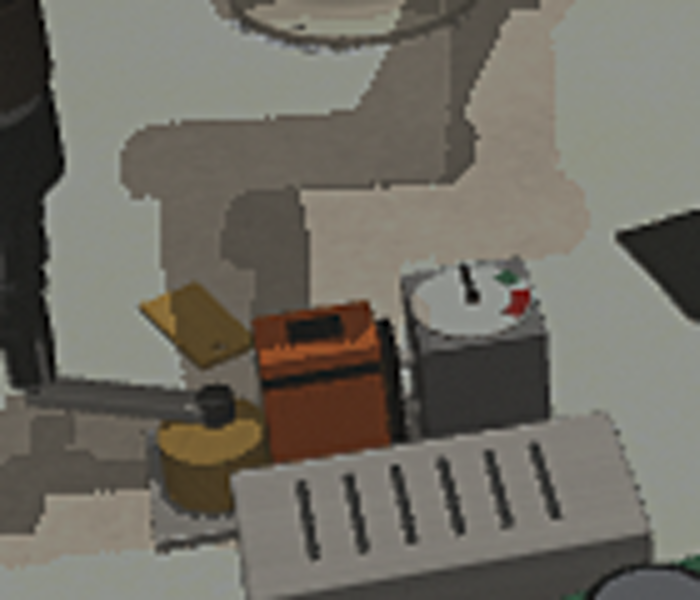

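View pics/t12c.png

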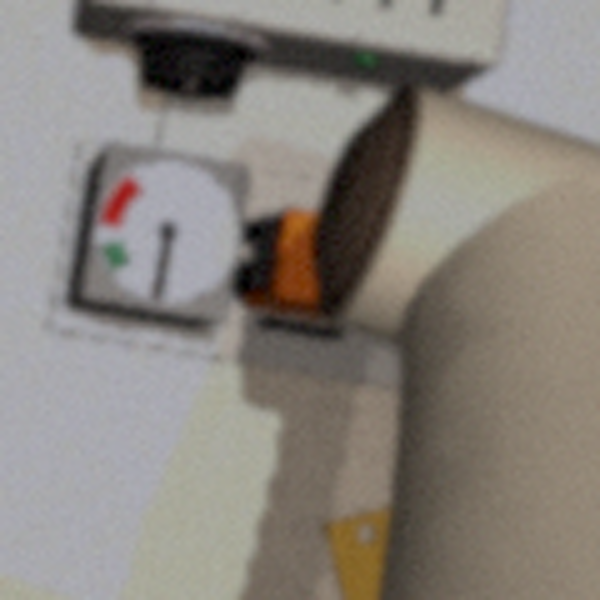

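```bash
cat >> h.py <<'E'
def needle(im,ref=None):
    g=cv2.cvtColor(im['pixels'],cv2.COLOR_RGB2GRAY).astype(float); hc=np.array([323.5,185.9])
    ys,xs=np.mgrid[165:207,303:345]; rr=np.hypot(xs-hc[0],ys-hc[1]); s=g[165:207,303:345]; hsv=cv2.cvtColor(im['pixels'],cv2.COLOR_RGB2HSV)[165:207,303:345]
    w=np.clip(130-s,0,None)*(rr>3.5)*(rr<12)
    c=unproj(im,*hc,104)[:2]
    V=np.array([[*(unproj(im,x,y,104)[:2]-c)] for x,y in zip(xs.ravel(),ys.ravel())]); ww=w.ravel()
    d=(V*ww[:,None]).sum(0); a=np.degrees(np.arctan2(d[1],d[0]))%360
    # rest = charger -x = 170 deg; clockwise positive
    return ww.sum(), (170-a), np.radians(170-a)
E
python3 - <<'E'
from h import *
print(needle(arm.get_image('top')))
E
```

```text
(np.float64(1254.0), np.float64(79.80882474167379), np.float64(1.3929267638893206))
```

{"fn": "play_rows", "kwargs": {
  "moves": [
    [[0.02,-0.008,0],0.11,1],
    [[0.036,-0.0165,0],0.21,1],
    [[0.052,-0.0245,0],0.31,1],
    [[0.069,-0.031,0],0.41,1],
    [[0.069,-0.031,0],0.41,1]
  ]
}}

```text
clock: 23.8
position: [504.2, -349.6, 242.4]
ee_rot: [-0.685, 0.729, -0.001, -0.002]
contact_force: [-3.2, -7.5, 1.2]
gripper_width: 24.6
```

```bash
python3 arc.py 81 83 85 87 ; python3 - <<'E'
from h import *
im=arm.get_image('top'); save(im,'t13'); print(needle(im))
b=cv2.resize(cv2.imread('pics/t13.png')[150:220,295:375],None,fx=7,fy=7,interpolation=cv2.INTER_CUBIC); cv2.imwrite('pics/t13c.png',b)
E
```

```text
t23.80 pos [ 504.2 -349.6  242.4] jaw 176.4 tilt 0.24 F [-3.2 -7.5  1.2] w 24.6 j6 0.28
a0 78.8 deg 1.375 rad r 105.9
81.0 [ 0.014  -0.0011] 0.073
83.0 [ 0.0256 -0.0049] 0.14
85.0 [ 0.0373 -0.0083] 0.207
87.0 [ 0.0491 -0.0112] 0.273
(np.float64(1238.0), np.float64(81.8986657540648), np.float64(1.4294013703987551))
```

View pics/t13c.png

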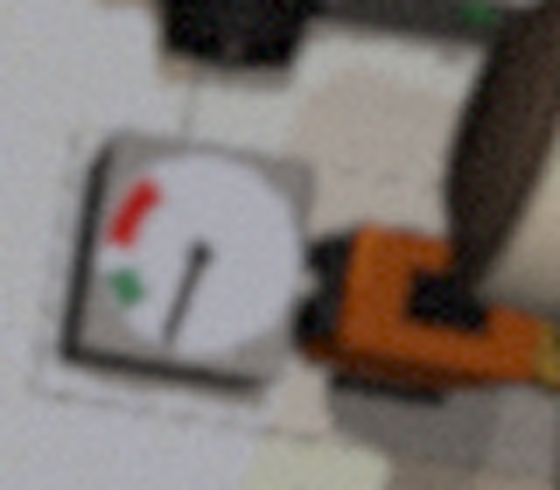

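The needle is moving, now at about 14° (0.24 rad). I'll fix the reader to ignore coloured marks and continue in small steps.

```bash
python3 - <<'E'
s=open('h.py').read()
s=s.replace("*(rr>3.5)*(rr<12)","*(rr>3.5)*(rr<12.5)*((hsv[...,1]<90)|(s<60))*((xs-hc[0])<4)*((ys-hc[1])>-3)")
open('h.py','w').write(s)
E
python3 - <<'E'
from h import *
for n in ['t9','t12']:
    im=arm.get_image('top') if n=='t12' else np.load('t9.npy',allow_pickle=True).item(); print(needle(im))
E
```

```text
(np.float64(1619.0), np.float64(0.8191334340193066), np.float64(0.01429657543680463))
(np.float64(530.0), np.float64(26.280914111919515), np.float64(0.45868848168683707))
```

{"fn": "play_rows", "kwargs": {
  "moves": [
    [[0.014,-0.001,0],0.07,1],
    [[0.0256,-0.005,0],0.14,1],
    [[0.04,-0.009,0],0.22,1],
    [[0.04,-0.009,0],0.22,1]
  ]
}}

```text
clock: 24.4
position: [515.4, -353.1, 242.4]
ee_rot: [0.725, -0.689, 0.001, 0.003]
contact_force: [-4.6, -7.2, 1.4]
gripper_width: 24.5
```

```bash
python3 arc.py 87 89 91 93 ; python3 - <<'E'
from h import *
im=arm.get_image('top'); save(im,'t14'); print(needle(im))
b=cv2.resize(cv2.imread('pics/t14.png')[150:220,295:375],None,fx=7,fy=7,interpolation=cv2.INTER_CUBIC); cv2.imwrite('pics/t14c.png',b)
E
```

```text
t24.40 pos [ 515.4 -353.1  242.4] jaw -177.1 tilt 0.32 F [-4.6 -7.2  1.4] w 24.5 j6 0.39
a0 85.2 deg 1.486 rad r 105.8
87.0 [0.0118 0.0006] 0.061
89.0 [ 0.0237 -0.0019] 0.128
91.0 [ 0.0357 -0.004 ] 0.195
93.0 [ 0.0478 -0.0057] 0.261
(np.float64(632.0), np.float64(44.090320393525104), np.float64(0.769521259126215))
```

View pics/t14c.png

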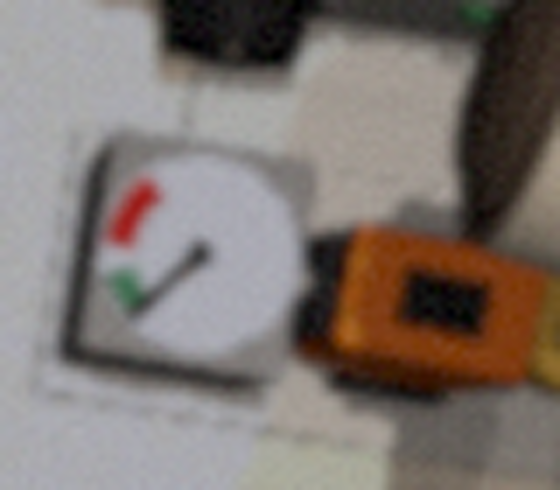

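{"fn": "play_rows", "kwargs": {
  "moves": [
    [[0.01,0,0],0.05,1],
    [[0.021,-0.001,0],0.11,1],
    [[0.021,-0.001,0],0.11,1]
  ]
}}

```text
clock: 24.82
position: [520.9, -354.3, 242.4]
ee_rot: [0.744, -0.668, 0.001, 0.003]
contact_force: [-4.9, -7.1, 1.4]
gripper_width: 24.6
```

```bash
python3 arc.py 87 89 91 93 ; python3 - <<'E'
from h import *
im=arm.get_image('top'); save(im,'t15'); print(needle(im))
b=cv2.resize(cv2.imread('pics/t15.png')[150:220,295:375],None,fx=7,fy=7,interpolation=cv2.INTER_CUBIC); cv2.imwrite('pics/t15c.png',b)
E
```

```text
t24.82 pos [ 520.9 -354.3  242.4] jaw -173.9 tilt 0.40 F [-4.9 -7.1  1.4] w 24.6 j6 0.44
a0 88.2 deg 1.539 rad r 105.7
87.0 [-0.0065  0.0045] -0.04
89.0 [0.0054 0.002 ] 0.027
91.0 [ 0.0174 -0.0002] 0.093
93.0 [ 0.0295 -0.0018] 0.16
(np.float64(616.0), np.float64(51.14861278748916), np.float64(0.8927117009693605))
```

View pics/t15c.png

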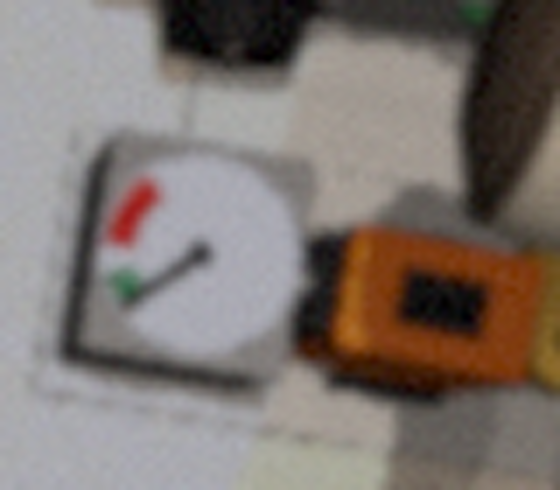

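{"fn": "play_rows", "kwargs": {
  "moves": [
    [[0.004,0,0],0.02,1],
    [[0.008,0,0],0.04,1],
    [[0.008,0,0],0.04,1]
  ]
}}

```text
clock: 25.25
position: [522.7, -354.6, 242.4]
ee_rot: [0.75, -0.661, 0.001, 0.004]
contact_force: [-3.7, -4.3, 2.1]
gripper_width: 24.8
```

```bash
python3 arc.py 90; python3 - <<'E'
from h import *
im=arm.get_image('top'); save(im,'t16'); print(needle(im))
b=cv2.resize(cv2.imread('pics/t16.png')[160:210,300:350],None,fx=11,fy=11,interpolation=cv2.INTER_CUBIC); cv2.imwrite('pics/t16c.png',b)
im=arm.get_image('scene'); save(im,'s16')
b=cv2.resize(cv2.imread('pics/s16.png')[140:260,110:250],None,fx=5,fy=5,interpolation=cv2.INTER_CUBIC); cv2.imwrite('pics/s16c.png',b)
E
```

```text
t25.25 pos [ 522.7 -354.6  242.4] jaw -172.8 tilt 0.43 F [-3.7 -4.3  2.1] w 24.8 j6 0.46
a0 89.2 deg 1.557 rad r 105.7
90.0 [0.0054 0.0019] 0.027
(np.float64(575.0), np.float64(52.66394914404677), np.float64(0.9191593096664655))
```

View pics/t16c.png

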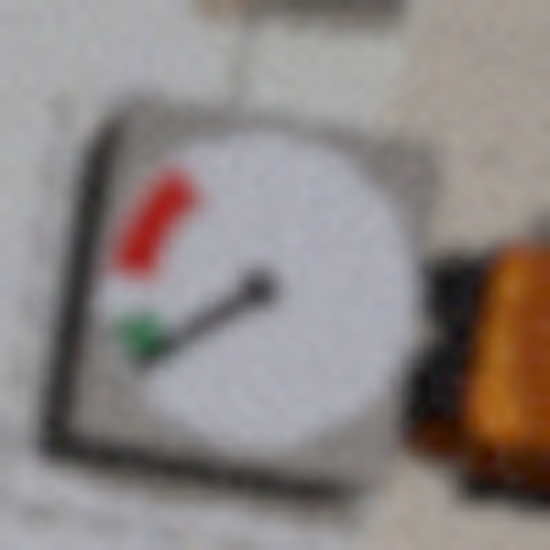

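View pics/s16c.png

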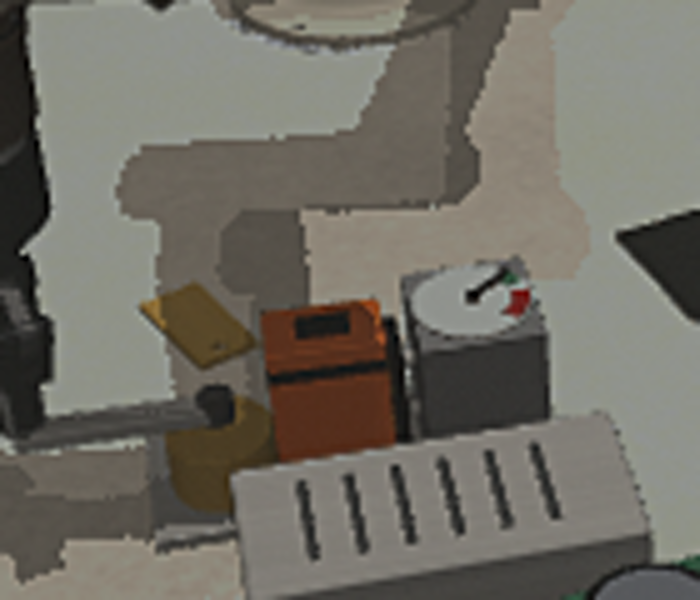

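{"fn": "play_rows", "kwargs": {
  "moves": [
    [[0.004,0,0],0.02,1],
    [[0.008,0.001,0],0.04,1],
    [[0.008,0.001,0],0.04,1]
  ]
}}

```text
clock: 25.72
position: [524.6, -354.8, 242.4]
ee_rot: [0.757, -0.654, 0.001, 0.004]
contact_force: [-4.7, -5.4, 1.3]
gripper_width: 24.6
```

```bash
python3 arc.py 90; python3 - <<'E'
from h import *
for i in range(2):
    im=arm.get_image('top'); print(needle(im))
save(im,'t17')
b=cv2.resize(cv2.imread('pics/t17.png')[160:210,300:350],None,fx=11,fy=11,interpolation=cv2.INTER_CUBIC); cv2.imwrite('pics/t17c.png',b)
E
```

```text
t25.73 pos [ 524.6 -354.8  242.4] jaw -171.6 tilt 0.47 F [-4.7 -5.4  1.3] w 24.6 j6 0.48
a0 90.3 deg 1.575 rad r 105.5
90.0 [-0.0011  0.0027] -0.009
(np.float64(757.0), np.float64(55.18152184169318), np.float64(0.9630992423987113))
(np.float64(744.0), np.float64(55.31158050162736), np.float64(0.9653691942352942))
```

View pics/t17c.png

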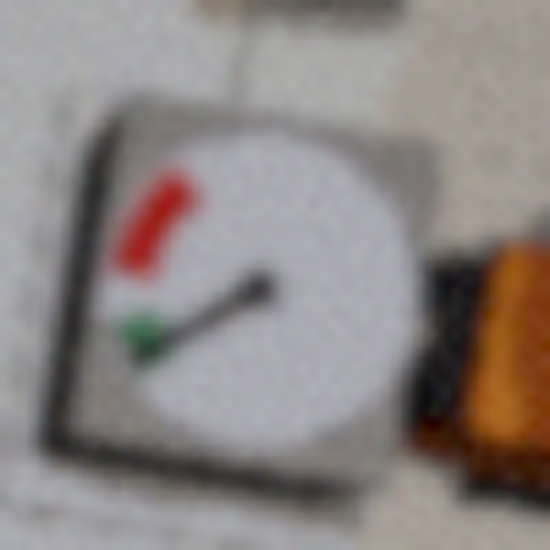

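The needle reads 0.96, mid-green. I'll let go and rise.

{"fn": "play_rows", "kwargs": {
  "moves": [
    [[0,0,0],0,-1],
    [[0,0,0],0,-1],
    [[0,0,0],0,-1],
    [[0,0,0.06],0,-1],
    [[0,0,0.2],0,-1],
    [[0,0,0.35],0,-1],
    [[-0.05,0,0.45],0,-1],
    [[-0.15,0,0.45],0,-1],
    [[-0.25,0,0.45],0,-1],
    [[-0.25,0,0.45],0,-1]
  ]
}}

```text
clock: 27.08
position: [448.0, -354.7, 379.5]
ee_rot: [0.756, -0.654, 0.002, 0.004]
contact_force: [0.0, -0.3, -0.2]
gripper_width: 85.4
```

```bash
python3 - <<'E'
from h import *
st()
for i in range(2):
    im=arm.get_image('top'); print(needle(im))
save(im,'t18'); im=arm.get_image('scene'); save(im,'s18')
b=cv2.resize(cv2.imread('pics/t18.png')[140:260,290:410],None,fx=5,fy=5,interpolation=cv2.INTER_CUBIC); cv2.imwrite('pics/t18c.png',b)
E
```

```text
t27.07 pos [ 448.  -354.7  379.5] jaw -171.7 tilt 0.49 F [ 0.  -0.3 -0.2] w 85.4 j6 0.53
(np.float64(685.0), np.float64(54.4959318918267), np.float64(0.9511334404549582))
(np.float64(757.0), np.float64(55.13764315996333), np.float64(0.9623334149310906))
```

View pics/t18c.png

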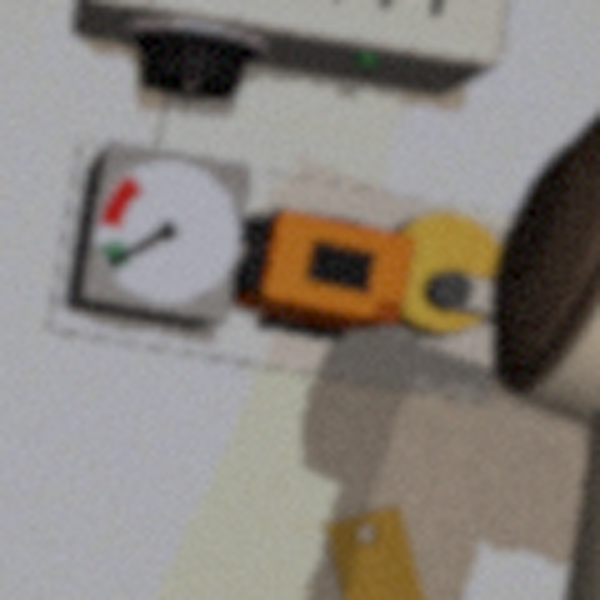

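View pics/s18.png

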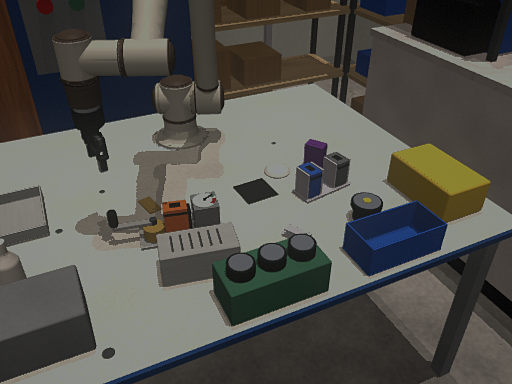

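After release the needle stays in green at about 0.95, the lever stands free, and tag, packs, lens, lamp and clip look unmoved. Handing in.

```bash
python3 - <<'E'
from h import *
print(arm.job_done())
E
```

```text
the job is handed in; nothing more can be done
None
```

The orange pack is in the charger bay with the cam clamped and the gauge needle resting in the green. I handed the job in at about 27 s of the 72 s allowed.

- **What I did:** I lifted the pack from the middle rack bay by its x faces and stood it on the mat. I then gripped it by its y faces, turned it so the contact face points at the plate, lowered it between the rails and let go. I pinched the lever, swung it along its arc from about 0.22 to 1.57 rad in small steps while reading the gauge, let go and backed off.
- **Last checks:** After release the needle read 0.95 and 0.96 rad (green is 0.75–1.20), and the highest I read was 0.965, well short of red. The arm was clear of everything. In the scene view the other packs, mat, tag, lens, lamp and clip looked unmoved.
- **What disagreed:** While I was lining the pack up, the wrist camera put the rails about 2 mm off the top camera's estimate. A closer wrist picture agreed with the top camera, so I used that and the pack went in without side force. My first needle reader was fooled by the coloured marks; I corrected it and checked each reading against the picture.
- **Not seen directly:** The brass strips never showed in a picture. I inferred their side from the plain opposite face that was visible.

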